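Feed two wooden balls into a drilling jig

TASK

Load the ball-drilling jig: turn the dark wooden knob so that its pointer stands at the black mark on the dial, which puts the gate's window under the funnel, and drop the two smaller wooden balls from the stand into the funnel so that both end up down in the clear tube, with the knob left at the mark. The light bar hangs right over the funnel, so reach in below it at a slant. Leave the bigger ball on its cup and do not disturb the glue bottle or the sanding block.

Things in the scene. Friction and masses are not known exactly. Their poses are not given: they have to be found in the camera images.
- feeder: Plywood jig fixed to the table. Origin on the table under the funnel axis; -x is its front, to the robot. Base 12 mm thick, x -140..70, y -160..120 mm. On the axis: clear tube (inner diameter 34, z 12..72, holds two balls), gate (z 75..81), funnel throat (inner diameter 36, z 83..92), aluminium cone to the rim at z 130. Light post, 16 mm diameter, at x 20, y 98. Drill behind the tube, below z 65.
- funnel_mouth (a point): Centre of the funnel's round mouth, at rim height, 130 mm above the table; outer rim diameter 92 mm, inner about 84. Axes as feeder.
- light_bar (a point): Centre of the underside of the light bar, 126 mm above the funnel's rim. Axes as feeder. Bar 36 mm deep (feeder x -8..28 mm), 158 long (y -50..108), 16 thick. A hand upright over the funnel hits it; one leaning back to the feeder's -x by 30 to 45 degrees, fingers pointing forward and down, passes below.
- well_floor (a point): Centre of the floor of the clear tube, 12 mm above the table. Axes as feeder.
- gate (a joint): Angle of knob and gate (one piece) about the vertical axis through knob_grip, rad: 0 = pointer at the mark, gate window (54 mm wide) under the throat; positive = anticlockwise from above, throat shut. Starts at 0.55 to 1.05: turn it clockwise. Stops at -0.35 and 1.25, none at the mark. Stays where left; friction 0.05 N m.
- knob_grip (a point): On the knob's axis (feeder x -70, y -105 mm), 113 mm above the table. The grip is a dark wooden bar 46 mm long, 12 thick, from 95 to 127 mm above the table, over a fixed dial 80 mm across with its top at 88. The point's axes turn with the knob and equal the feeder's at joint 0; the bar's long direction lies 0.26 rad anticlockwise from this point's x.
- knob_pointer (a point): Tip of the small pointer at one end of the knob bar, 31 mm from the knob axis, 93 mm above the table. A white line on top of the bar marks the same end.
- index_mark (a point): The black mark on the fixed dial, 12 mm long and 4 mm wide, its centre 33 mm from the knob axis, 88 mm above the table.
- stand: Plywood stand fixed to the table, 200 x 64 mm, 10 mm thick, origin under its centre, long along its x; three square wooden cups (22 mm wide, top 30 mm above the table) at x -66, 0 and +66 mm. Each cup carries one ball; which cup has which ball varies.
- ball_a_center (a point): Centre of a plain wooden ball of 28 mm diameter, about 11 g, in a cup of the stand (centre 41 mm above the table). To be loaded. The point's axes turn with the ball and mean nothing.
- ball_b_center (a point): Centre of the second 28 mm ball, like the first. To be loaded.
- ball_big_center (a point): Centre of a bigger wooden ball, 38 mm diameter, also in a cup (centre 47 mm above the table). Too big for the tube; to be left where it is.
- glue: White glue bottle standing on the table, 42 mm diameter, 120 mm tall, origin under its centre. Leave alone.
- sander: White sanding block with a bow handle, 120 x 60 mm, 61 mm tall, origin under its centre. Leave alone.

How it is judged (in metres and radians):
At the end, for the whole second after the job is handed in: Both 28 mm balls lie at rest in the clear tube below the gate (centres within 8 mm of its axis and less than 50 mm above its floor), and the knob stands within 0.09 rad (5 degrees) of the mark (horizontal distance between each of ball_a_center, ball_b_center and well_floor below 0.008 m and z of each of ball_a_center, ball_b_center in the frame of well_floor below 0.05 m and linear speed of each of ball_a, ball_b below 0.03 m/s and value of joint gate between -0.09 and 0.09 rad); the robot touches nothing.
It fails at once if the bigger ball is taken off its cup (moved more than 15 mm) (distance of ball_big_center from where it was at the start of the episode above 0.015 m).
It fails at once if the glue bottle is moved more than 30 mm or knocked over (distance of glue from where it was at the start of the episode above 0.03 m or angle between glue's own z axis and vertical above 0.5 rad).
It fails at once if the sanding block is moved more than 30 mm (distance of sander from where it was at the start of the episode above 0.03 m).
It also fails if it takes over 70 s, if anything falls off the work surface, if the arm or the gripper's body presses on something with over 40 N, if the wrist force passes 120 N, or if a joint passes its speed limit or range.

ROBOT

A 6-joint arm with a two-finger parallel gripper is mounted at the origin on the work surface. World frame = base frame: x ahead of the robot, y to its left, z up, the work surface at z = 0. Lengths are in mm, angles in rad, forces in N, time in s.
With the tool pointing down it reaches from about 350 to 775 mm from the base axis. Payload 7.3 kg.
Tool frame: the origin (TCP) lies midway between the tips of the shut fingers; the grasp point (between the pads) lies 19 mm behind it; x points along the fingers, z is the direction in which the jaws open and shut, and the axes are right-handed (so a half turn about x gives the same grasp; the last joint's range is limited). The gripper opens to 92 mm and grips with 3 to 60 N. Pads are 19 mm wide; open, the fingers measure 130 mm over their backs; the gripper's body (75 mm by 190 mm) begins 47 mm behind the grasp point.
Start: joints at [1.084, 0.342, 1.524, -0, 1.275, -0.146], TCP at [175.463, 494.831, 226.741] pointing down, gripper open.
Joint ranges: [-2.53, 2.53], [-0.77, 2.02], [0.04, 2.7], [-1, 4.14], [0.28, 2.66], [-3.11, 3.11]. Speed limits (rad/s): [2.57, 2.57, 3.14, 3.14, 3.14, 3.14].

INTERFACE

Orientations are given as [roll, pitch, yaw] about the fixed x, y, z axes, in that order (R = Rz(yaw) Ry(pitch) Rx(roll)).
In Python, from plant import monitor, optics, close_job gives the robot as it stands.
- The arm moves only by the tool send_rows, never from a script. Its argument "commands" is a list that holds one entry, the list of rows, each a list of 5 numbers: the shift along the tool's x, y, z in m, then the turn about the tool's x in degrees, then the finger opening in m, from 0 to 0.0918. A call has 1 to 10 rows; each row shifts and turns the pose as measured when the row begins, along the tool's axes as they then stand; what a row does not reach is not made up. A row lasts 1/12 s, in which the tool goes at most 41.7 mm and 7.16 degrees, less where a joint would pass 70% of its speed; a pose out of reach is approached as far as the arm can. A call with a gripper value outside its range is refused whole. The fingers move at their own pace and stop on an object; the grip force is fixed at half the most. Time passes only in rows, so rows that do not move let the fingers close. It gives the time, the measured TCP pose, the force and the opening at its end, in the units of the state.
- monitor.get_obs(): the state, without advancing time (a new reading comes with each control period).
- optics.capture(name): name is "scene" or "top"; returns a dict with "color" (420x560x3 uint8, blue, green, red), "camera_matrix" (3x3 intrinsics, pixels), "k1" (the pictures are not rectified: a ray, as slopes to the right and down, at radius r is drawn at 1 + k1 r^2 times it, then the intrinsics apply), "camera_from_world" (4x4, takes a point from world to camera coordinates). Camera axes: x right, y down, z forward; pixel columns grow to the right and rows downward; lengths in mm; the calibration is good to about 2 mm. A picture is of the moment at which its call begins. There is no depth.
- close_job(): hands the job in, once; it reports no verdict.
The state is a dict: "time": time; "joint_positions": joint angles; "dq": joint speeds; "tau": joint torques, N m; "tool_pos": TCP position; "tcp_rot": TCP orientation; "contact_force": force on the tool from outside, world axes, zero at the start; "moment": the same for the moment, N m; "grip_width": finger opening in mm.
Only numpy, scipy, OpenCV 4.12 (cv2) and the standard library are available. Lean on these libraries where they do the work, as an engineer would, in place of code of your own. Each camera call takes 0.05 s, during which the arm holds its last target.

## Working session

There is one attempt and no reset: what is moved stays moved. The work goes in short steps, Python scripts to look and compute and a tool call to move; the robot and the scene stay as the last step left them, time stands still between calls to the robot, and variables do not carry over. Pictures are saved under pics/ and viewed, and the job is handed in when it is done.

Besides the shell and the picture viewer there is one more tool, called after "Request:" as name(argument=value, ...), one argument or row to a line, values as JSON. send_rows: Moves the arm, as the interface text tells. Its arguments: {"type":"object","properties":{"commands":{"type":"array","items":{"type":"array","items":{"type":"array","items":{"type":"number"}}}}},"required":["commands"]}

```bash
ls; mkdir -p pics; python3 - <<'E'
from plant import monitor, optics
import cv2,numpy as np
print(monitor.get_obs())
for n in("scene","top"):
    d=optics.capture(n); cv2.imwrite(f"pics/{n}0.png",d["color"]); print(n,d["camera_matrix"],d["k1"],d["camera_from_world"])
E
```

```text
pics
{'time': 0.0, 'joint_positions': array([ 1.08400166e+00,  3.42702607e-01,  1.52501541e+00,  6.17131209e-06,
        1.27539712e+00, -1.45990504e-01]), 'dq': array([ 1.09828484e-03, -4.41770988e-04,  4.98767627e-05, -1.62574072e-03,
        1.27868381e-03,  5.89956841e-04]), 'tau': array([ 8.71402572e-04, -4.31242096e+01, -2.44218671e+01,  7.17372377e-02,
        5.61437861e-02, -1.24230228e-04]), 'tool_pos': array([175.25919134, 494.45218214, 226.05596498]), 'tcp_rot': array([ 2.99172608,  1.56927383, -2.06146886]), 'contact_force': array([-0.7643585 , -0.66564317,  0.51603884]), 'moment': array([-0.04970682, -0.04256873, -0.00418405]), 'grip_width': 91.95587703931093}
scene [[536.41205483   0.         276.55199641]
 [  0.         536.41205483 215.00209582]
 [  0.           0.           1.        ]] -0.1184399716172203 [[ 1.79073365e-01  9.83671866e-01 -1.79552077e-02 -1.45140463e+02]
 [ 5.70387991e-01 -1.18672219e-01 -8.12757309e-01 -1.81771580e+02]
 [-8.01617284e-01  1.35301751e-01 -5.82325654e-01  2.01262795e+03]
 [ 0.00000000e+00  0.00000000e+00  0.00000000e+00  1.00000000e+00]]
top [[536.48691944   0.         292.09353331]
 [  0.         536.48691944 211.04874672]
 [  0.           0.           1.        ]] 0.03627647934145768 [[ 1.45559438e-02 -9.99820327e-01 -1.21424194e-02  4.37794825e+01]
 [-9.94439706e-01 -1.32087924e-02 -1.04475833e-01  5.36503697e+02]
 [ 1.04296674e-01  1.35956483e-02 -9.94453298e-01  1.32267561e+03]
 [ 0.00000000e+00  0.00000000e+00  0.00000000e+00  1.00000000e+00]]
```

View pics/scene0.png

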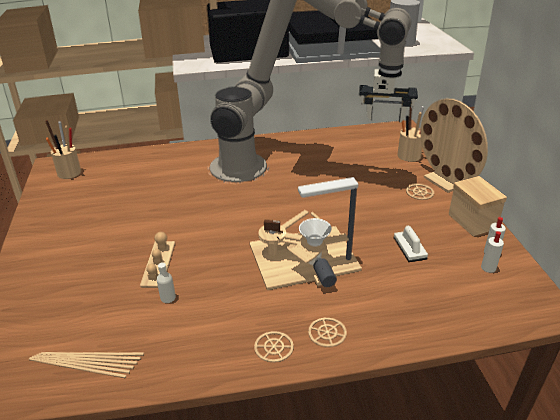

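View pics/top0.png

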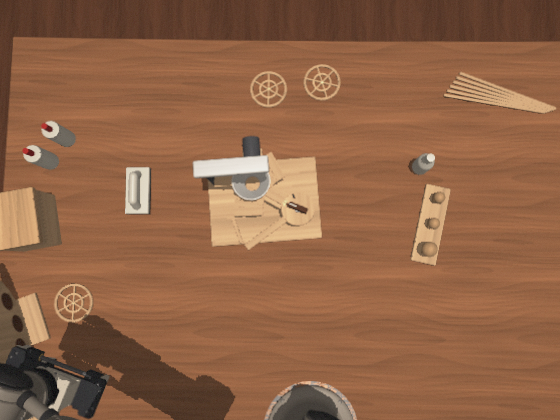

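The scene view shows the stand at about (158,260) with the glue at (166,285), the jig at (305,255) and the sander at (410,243). In the top view the balls are at about (438,197), (433,223) and (428,249). The last of these, nearest the robot, looks like the big one. The glue is at (424,163), the knob at (297,208) and the funnel at (251,183). Next I'll zoom in.

```bash
cat > h.py <<'E'
import numpy as np,cv2
from plant import monitor,optics
from scipy.spatial.transform import Rotation as R
def cap(n): return optics.capture(n)
def proj(d,P):
    P=np.atleast_2d(np.array(P,float)); T=np.array(d["camera_from_world"]); c=P@T[:3,:3].T+T[:3,3]
    s=c[:,:2]/c[:,2:]; r2=(s**2).sum(1,keepdims=True); s=s*(1+d["k1"]*r2)
    K=d["camera_matrix"]; return s*[K[0,0],K[1,1]]+[K[0,2],K[1,2]]
def ray(d,uv):
    K=np.array(d["camera_matrix"]); 
    s=cv2.undistortPoints(np.array(uv,float).reshape(-1,1,2),K,np.array([d["k1"],0,0,0,0.]))[:,0]
    T=np.array(d["camera_from_world"]); Rm=T[:3,:3]; o=-Rm.T@T[:3,3]
    v=np.c_[s,np.ones(len(s))]@Rm; return o,v/np.linalg.norm(v,axis=1,keepdims=True)
def onz(d,uv,z):
    o,v=ray(d,uv); return o+v*((z-o[2])/v[:,2:])
def tri(d1,uv1,d2,uv2):
    A=np.zeros((3,3));b=np.zeros(3);L=[]
    for d,u in((d1,uv1),(d2,uv2)):
        o,v=ray(d,[u]);M=np.eye(3)-np.outer(v[0],v[0]);A+=M;b+=M@o;L.append((o,M))
    p=np.linalg.solve(A,b); return p,[np.linalg.norm(M@(p-o)) for o,M in L]
def crop(img,x0,y0,x1,y1,f,name):
    cv2.imwrite(name,cv2.resize(img[y0:y1,x0:x1],None,fx=f,fy=f,interpolation=cv2.INTER_CUBIC))
def state():
    o=monitor.get_obs(); Rm=R.from_euler('xyz',o['tcp_rot']).as_matrix()
    return o,np.array(o['tool_pos']),Rm
E
python3 - <<'E'
from h import *
t=cv2.imread('pics/top0.png');s=cv2.imread('pics/scene0.png')
crop(t,190,140,340,250,5,'pics/t_jig.png');crop(t,390,140,470,275,4,'pics/t_st.png')
crop(s,235,170,375,290,5,'pics/s_jig.png');crop(s,130,220,190,310,6,'pics/s_st.png')
E
```

```text
(no output)
```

View pics/t_jig.png

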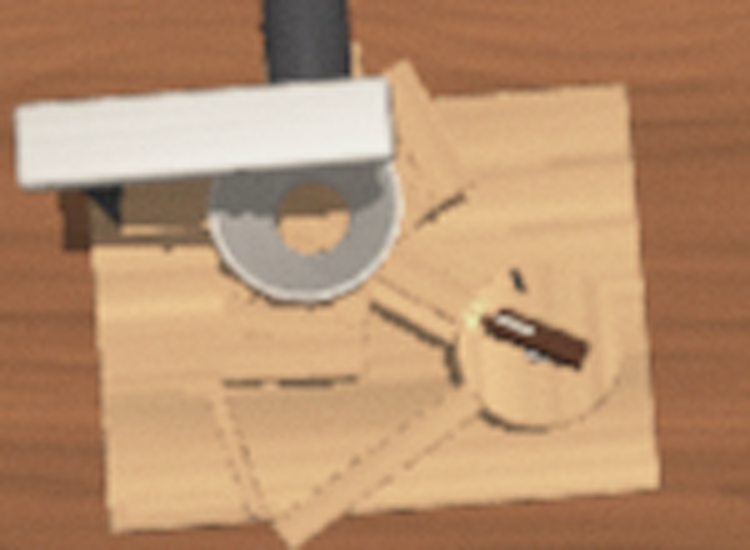

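View pics/t_st.png

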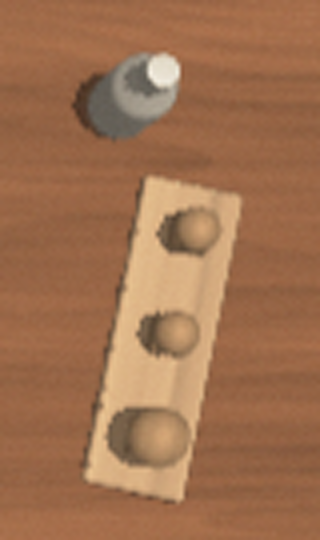

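View pics/s_jig.png

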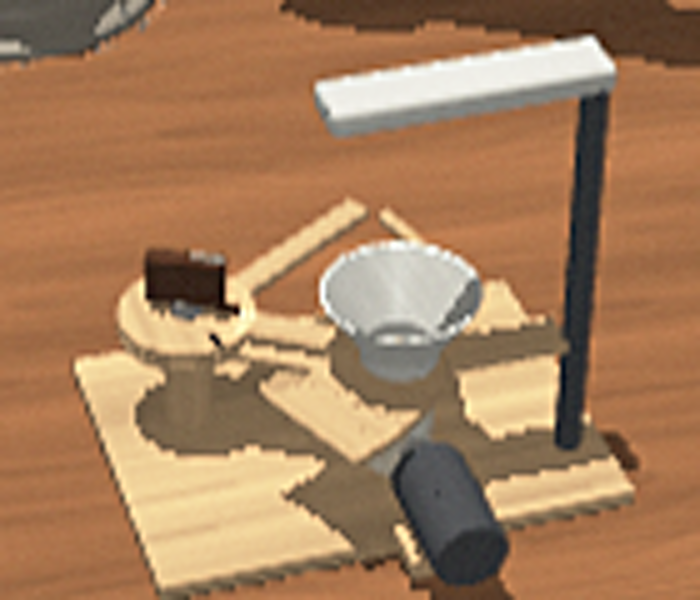

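View pics/s_st.png

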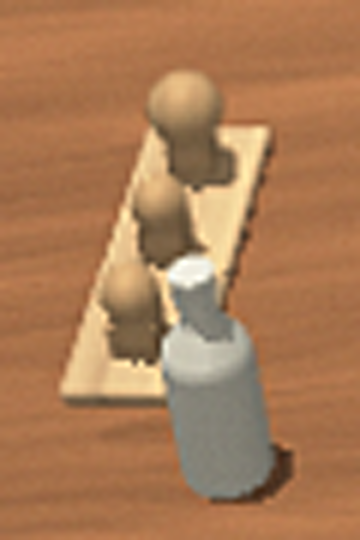

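```bash
python3 - <<'E'
from h import *
t=cap("top");s=cap("scene")
c=lambda p,x0,y0,f:[((p[0]+.5)/f-.5+x0),((p[1]+.5)/f-.5+y0)]
tj=lambda *p:c(p,190,140,5);ts=lambda *p:c(p,390,140,4);sj=lambda *p:c(p,235,170,5);ss=lambda *p:c(p,130,220,6)
W=onz(t,[tj(658,485),tj(625,85),tj(112,530)],12);print('base',W)
loc=np.array([[-140,-160],[70,-160],[-140,120]])
# rigid fit
a=loc-loc.mean(0);b=W[:,:2]-W[:,:2].mean(0);th=np.arctan2((a[:,0]*b[:,1]-a[:,1]*b[:,0]).sum(),(a*b).sum());Rm=np.array([[np.cos(th),-np.sin(th)],[np.sin(th),np.cos(th)]])
o=W[:,:2].mean(0)-Rm@loc.mean(0);print('yaw',th,'orig',o,'resid',W[:,:2]-(loc@Rm.T+o))
g=lambda x,y:o+Rm@[x,y]
print('knob',g(-70,-105))
# rim: circle via left and right and bottom outer points
print('rim L,R,B',onz(t,[tj(208,215),tj(402,200),tj(308,303)],130))
print('throat',onz(t,[tj(312,217)],92))
print('mark',onz(t,[tj(517,280)],88),'bar top corners',onz(t,[tj(482,318),tj(495,306),tj(592,348),tj(580,370)],127))
print('mark scene',onz(s,[sj(216,340)],88))
for n,u,v,z in(('far',ts(198,229),ss(130,288),41),('mid',ts(178,333),ss(161,205),41),('big',ts(159,436),ss(186,106),47)):
    print(n,onz(t,[u],z),tri(t,u,s,v))
print('glue cap',onz(t,[ts(163,71)],120), tri(t,ts(163,71),s,ss(190,268)))
print('stand corners',onz(t,[ts(147,177),ts(242,197),ts(85,480),ts(183,500)],10))
E
```

```text
base [[473.43827535 -23.23970072  12.        ]
 [679.23642787  -4.41187656  12.        ]
 [446.83609798 253.14460711  12.        ]]
yaw 0.09242887609072667 orig [596.71831631 148.00725564] resid [[ 1.35479546  0.99170814]
 [-1.95066525  0.43709353]
 [ 0.59586979 -1.42880167]]
knob [536.70833128  36.9946361 ]
rim L,R,B [[590.29787747 193.48910846 130.        ]
 [598.57800268 102.69742899 130.        ]
 [549.37787263 145.68710814 130.        ]]
throat [[595.95253735 148.14090933  92.        ]]
mark [[567.10782538  48.78653761  88.        ]] bar top corners [[543.75314278  64.40645974 127.        ]
 [549.4835634   58.41505625 127.        ]
 [530.32822282  12.84336401 127.        ]
 [519.93601695  18.31832624 127.        ]]
mark scene [[566.26203806  49.65239302  88.        ]]
far [[ 574.8057174  -313.99106095   41.        ]] (array([ 574.33211298, -312.17335127,   44.73134332]), [np.float64(0.819979392115047), np.float64(0.8199793921150536)])
mid [[ 509.7627478  -300.82536882   41.        ]] (array([ 509.9097479 , -299.24565154,   40.33669409]), [np.float64(1.6982016339709407), np.float64(1.6982016339710535)])
big [[ 445.74411255 -286.89661953   47.        ]] (array([ 445.73218363, -285.02728944,   49.43699785]), [np.float64(1.248840699932062), np.float64(1.2488406999322086)])
glue cap [[ 657.77716635 -274.14107518  120.        ]] (array([ 657.55629075, -273.46131428,  121.10642902]), [np.float64(0.397851280527636), np.float64(0.3978512805276516)])
stand corners [[ 612.05756479 -290.24178967   10.        ]
 [ 599.88504898 -350.10482352   10.        ]
 [ 418.82290085 -249.24020185   10.        ]
 [ 407.29891454 -310.22876979   10.        ]]
```

```bash
cat >> h.py <<'E'
def go(target,jaw=None):
    o,p,Rm=state(); print('t',round(o['time'],2),'tcp',p.round(1),'grip',round(o['grip_width'],1),'F',np.round(o['contact_force'],1))
    print('x',Rm[:,0].round(3),'y',Rm[:,1].round(3),'z',Rm[:,2].round(3),'j',np.round(o['joint_positions'],3))
    print('tool delta mm',(Rm.T@(np.array(target)-p)).round(1))
    if jaw is not None:
        w=np.array([np.cos(jaw),np.sin(jaw),0]); l=Rm.T@w; a=np.degrees(np.arctan2(-l[1],l[2])); a=(a+90)%180-90
        print('turn about x deg',a, 'after that, delta',(R.from_rotvec([np.radians(a),0,0]).as_matrix().T@Rm.T@(np.array(target)-p)).round(1))
E
python3 - <<'E'
from h import *
go([420,60,230],1.132-1.571); go([536.3,37.7,150],1.132-1.571)
E
```

```text
t 0.2 tcp [175.4 494.6 226.3] grip 92.0 F [ 0.7 -0.3  0.9]
x [-0.    -0.001 -1.   ] y [-0.942  0.334  0.   ] z [ 0.334  0.942 -0.001] j [ 1.084  0.342  1.525  0.     1.275 -0.146]
tool delta mm [  -3.4 -375.8 -327.8]
turn about x deg -84.37620545267754 after that, delta [  -3.4  289.4 -406.2]
t 0.2 tcp [175.4 494.6 226.3] grip 92.0 F [ 0.7 -0.3  0.9]
x [-0.    -0.001 -1.   ] y [-0.942  0.334  0.   ] z [ 0.334  0.942 -0.001] j [ 1.084  0.342  1.525  0.     1.275 -0.146]
tool delta mm [  76.5 -492.9 -309.9]
turn about x deg -84.37620545267754 after that, delta [  76.5  260.1 -520.9]
```

Request:
send_rows(
  commands=[
    [[0,-0.031,-0.027,0,0.0918],[0,-0.031,-0.027,0,0.0918],[0,-0.031,-0.027,0,0.0918],[0,-0.031,-0.027,0,0.0918],[0,-0.031,-0.027,0,0.0918],[0,-0.031,-0.027,0,0.0918],[0,-0.031,-0.027,0,0.0918],[0,-0.031,-0.027,0,0.0918],[0,-0.031,-0.027,0,0.0918],[0,-0.031,-0.027,0,0.0918]],
  ],
)

```text
time: 1.03
tool_pos: [377.7, 134.3, 224.2]
tcp_rot: [0.72, 1.57, 1.965]
contact_force: [0.5, 1.4, 0.4]
grip_width: 91.4
```

Request:
send_rows(
  commands=[
    [[0,0,0,7,0.07],[0,0,0,7,0.07],[0,0,0,7,0.07],[0,0,0,7,0.06],[0,0,0,7,0.06],[0,0,0,7,0.06],[0,0,0,7,0.06],[0,0,0,7,0.06],[0,0,0,7,0.06],[0,0,0,7,0.06]],
  ],
)

```text
time: 1.87
tool_pos: [381.9, 123.5, 223.4]
tcp_rot: [-2.013, 1.569, -2.018]
contact_force: [-1.0, -0.8, -0.2]
grip_width: 60.2
```

```bash
python3 - <<'E'
from h import *
go([536.3,37.7,150],1.132-1.571)
E
```

```text
t 1.87 tcp [381.9 123.5 223.4] grip 60.2 F [-1.  -0.8 -0.2]
x [-0.001 -0.002 -1.   ] y [ 0.006  1.    -0.002] z [ 1.    -0.006 -0.001] j [ 0.122  0.117  1.834 -0.002  1.191  0.128]
tool delta mm [ 73.4 -84.8 154.9]
turn about x deg 24.83676095790102 after that, delta [ 73.4 -11.9 176.2]
```

Request:
send_rows(
  commands=[
    [[0,0,0,7,0.055],[0,0,0,7,0.055],[0,0,0,7,0.055],[0,0,0,4,0.055],[0,-0.003,0.036,0,0.055],[0,-0.003,0.036,0,0.055],[0,-0.003,0.036,0,0.055],[0,-0.003,0.036,0,0.055],[0,0,0.018,0,0.055],[0,0,0,0,0.055]],
  ],
)

```text
time: 2.7
tool_pos: [525.0, 37.8, 221.9]
tcp_rot: [-2.259, 1.568, -2.717]
contact_force: [-0.2, -0.3, -0.9]
grip_width: 55.1
```

```bash
python3 - <<'E'
from h import *
go([536.3,37.7,95],1.132-1.571)
t=cap('top');crop(t['color'],190,100,390,250,4,'pics/t1.png')
E
```

```text
t 2.7 tcp [525.   37.8 221.9] grip 55.1 F [-0.2 -0.3 -0.9]
x [-0.003 -0.001 -1.   ] y [ 0.442  0.897 -0.002] z [ 0.897 -0.442 -0.002] j [-7.300e-02  3.500e-01  1.526e+00 -1.000e-03  1.268e+00  3.860e-01]
tool delta mm [126.9   5.2  10.3]
turn about x deg -1.1038234230865527 after that, delta [126.9   5.   10.4]
```

View pics/t1.png

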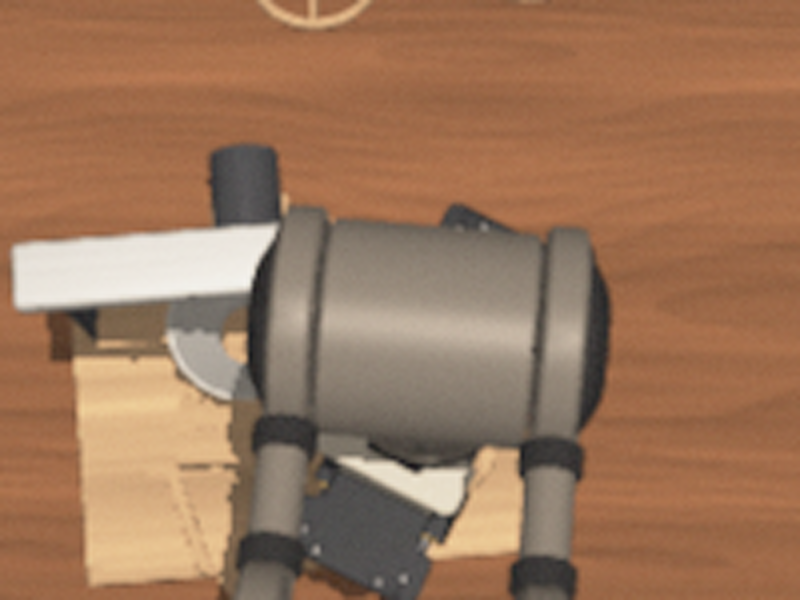

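```bash
python3 - <<'E'
from h import *
t=cap('top');s=cap('scene')
for z in(272,350,450,550): print(z,onz(t,[(252.5,183),(342,183)],z)[:,:2].round(0))
crop(s['color'],200,0,440,290,2.5,'pics/s1.png')
E
```

```text
272 [[568. 131.]
 [570. -55.]]
350 [[555. 124.]
 [558. -48.]]
450 [[540. 115.]
 [542. -40.]]
550 [[524. 106.]
 [526. -32.]]
```

View pics/s1.png

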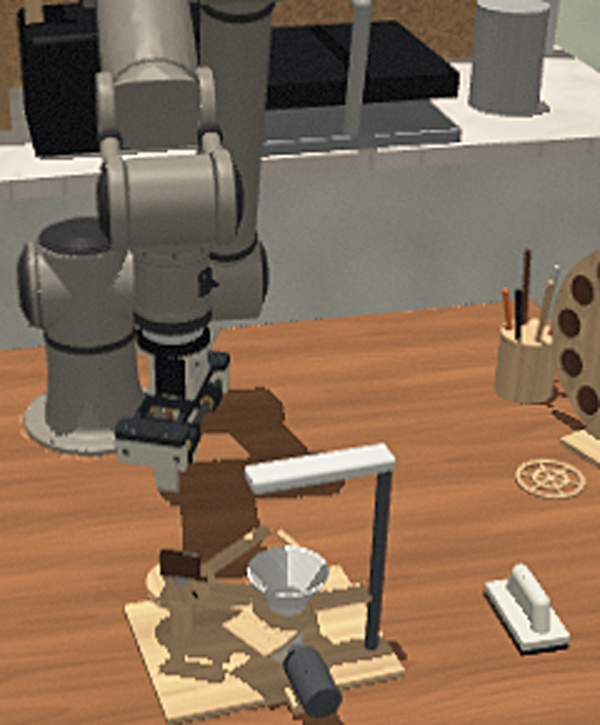

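Request:
send_rows(
  commands=[
    [[0.005,0.005,0.01,-1,0.055],[0.035,0,0,0,0.055],[0.035,0,0,0,0.055],[0.02,0,0,0,0.055],[0,0,0,0,0.055]],
  ],
)

```text
time: 3.27
tool_pos: [532.3, 44.4, 126.8]
tcp_rot: [0.44, 1.568, 0.012]
contact_force: [-0.7, -0.3, 0.9]
grip_width: 55.1
```

```bash
python3 - <<'E'
from h import *
go([536.3,37.7,96],1.132-1.571)
s=cap('scene');crop(s['color'],220,130,350,290,4,'pics/s2.png')
E
```

```text
t 3.27 tcp [532.3  44.4 126.8] grip 55.1 F [-0.7 -0.3  0.9]
x [ 0.003  0.    -1.   ] y [0.416 0.909 0.001] z [ 0.909 -0.416  0.002] j [-0.06   0.458  1.643  0.     1.038  0.368]
tool delta mm [30.8 -4.4  6.4]
turn about x deg 0.585479612595563 after that, delta [30.8 -4.4  6.4]
```

View pics/s2.png

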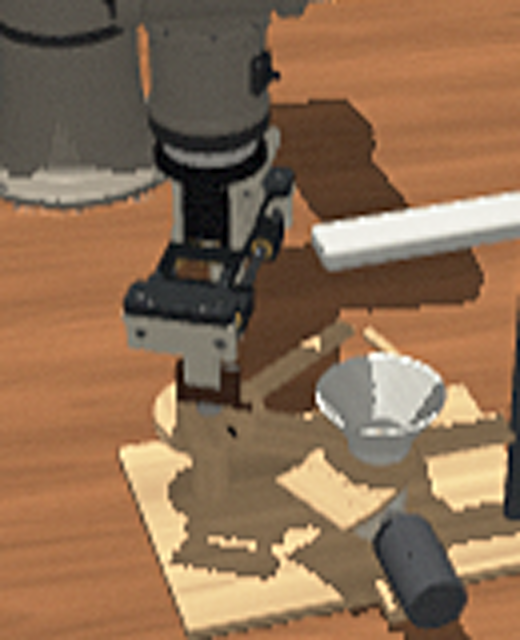

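The fingers straddle the knob bar, one of them in front at about (205,375) in the crop. I'll go down and grip it.

Request:
send_rows(
  commands=[
    [[0,-0.004,0.006,0.5,0.055],[0.018,0,0,0,0.055],[0.011,0,0,0,0.055],[0,0,0,0,0.0],[0,0,0,0,0.0],[0,0,0,0,0.0],[0,0,0,0,0.0],[0,0,0,0,0.0],[0,0,0,0,0.0]],
  ],
)

```text
time: 4.07
tool_pos: [541.1, 39.6, 108.5]
tcp_rot: [0.529, 1.555, 0.093]
contact_force: [-11.8, 11.5, 1.3]
grip_width: 19.7
```

```bash
python3 - <<'E'
from h import *
go([536.3,37.7,96],1.132-1.571)
E
```

```text
t 4.07 tcp [541.1  39.6 108.5] grip 19.7 F [-11.8  11.5   1.3]
x [ 0.015  0.001 -1.   ] y [0.422 0.907 0.008] z [ 0.906 -0.422  0.013] j [-0.07   0.488  1.651  0.003  0.987  0.364]
tool delta mm [12.4 -3.8 -3.7]
turn about x deg 0.19393406443022343 after that, delta [12.4 -3.9 -3.7]
```

Request:
send_rows(
  commands=[
    [[0,0,0,0,0.0],[0,0,0,0,0.0]],
  ],
)

```text
time: 4.23
tool_pos: [537.5, 41.5, 108.4]
tcp_rot: [0.938, 1.562, 0.502]
contact_force: [6.2, -4.1, -6.8]
grip_width: 11.6
```

```bash
python3 - <<'E'
from h import *
go([536.3,37.7,96],1.132-1.571)
print(monitor.get_obs()['moment'])
s=cap('scene');crop(s['color'],240,190,320,270,7,'pics/s3.png')
E
```

```text
t 4.23 tcp [537.5  41.5 108.4] grip 11.6 F [ 6.2 -4.1 -6.8]
x [ 0.008  0.004 -1.   ] y [0.422 0.907 0.007] z [ 0.907 -0.422  0.005] j [-0.068  0.486  1.654  0.006  0.994  0.364]
tool delta mm [12.4 -4.   0.5]
turn about x deg 0.208519286966677 after that, delta [12.4 -4.   0.5]
[-0.73225308 -0.81636723  0.01486839]
```

View pics/s3.png

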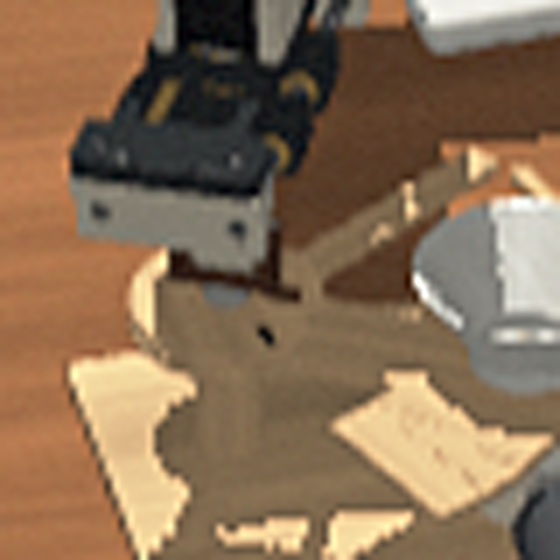

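Request:
send_rows(
  commands=[
    [[0,0,0.0005,7,0.0],[0,0,0.0005,7,0.0],[0,0,0.0005,7,0.0],[0,0,0.0005,7,0.0],[0,0,0.0005,7,0.0],[0,0,0.0005,7,0.0],[0,0,0,0,0.0]],
  ],
)

```text
time: 4.87
tool_pos: [539.4, 39.4, 108.4]
tcp_rot: [1.789, 1.563, 0.6]
contact_force: [-1.6, 0.1, -2.1]
grip_width: 11.7
```

```bash
python3 - <<'E'
from h import *
go([536.3,37.7,96],.365-1.571)
print(monitor.get_obs()['moment'])
s=cap('scene');crop(s['color'],240,190,320,270,7,'pics/s4.png')
E
```

```text
t 4.87 tcp [539.4  39.4 108.4] grip 11.7 F [-1.6  0.1 -2.1]
x [ 0.006  0.004 -1.   ] y [0.928 0.372 0.007] z [ 0.372 -0.928 -0.002] j [-0.072  0.49   1.648  0.006  0.998  1.115]
tool delta mm [12.4 -3.6  0.5]
turn about x deg 0.9367791185894276 after that, delta [12.4 -3.6  0.6]
[-0.10194998  0.25566008 -0.00711579]
```

View pics/s4.png

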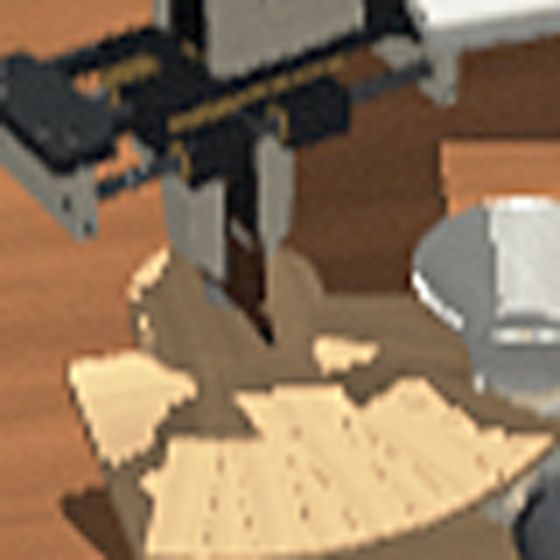

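Request:
send_rows(
  commands=[
    [[0,0,0,0.5,0.0],[0,0,0,0,0.045],[0,0,0,0,0.045],[0,0,0,0,0.045],[0,0,0,0,0.045],[-0.03,0,0,0,0.045],[-0.04,0,0,0,0.045],[-0.04,0,0,0,0.045],[-0.04,0,0,0,0.045],[-0.02,0,0,0,0.045]],
  ],
)

```text
time: 5.75
tool_pos: [536.2, 38.3, 280.7]
tcp_rot: [-2.83, 1.565, 2.275]
contact_force: [1.1, 0.3, 0.8]
grip_width: 44.8
```

```bash
python3 - <<'E'
from h import *
go([509.8,-300.8,150],None)
s=cap('scene');crop(s['color'],240,190,340,270,7,'pics/s5.png')
E
```

```text
t 5.75 tcp [536.2  38.3 280.7] grip 44.8 F [1.1 0.3 0.8]
x [-0.004  0.004 -1.   ] y [ 0.924  0.383 -0.002] z [ 0.383 -0.924 -0.005] j [-0.074  0.332  1.389  0.004  1.425  1.104]
tool delta mm [ 129.3 -153.9  303.9]
```

View pics/s5.png

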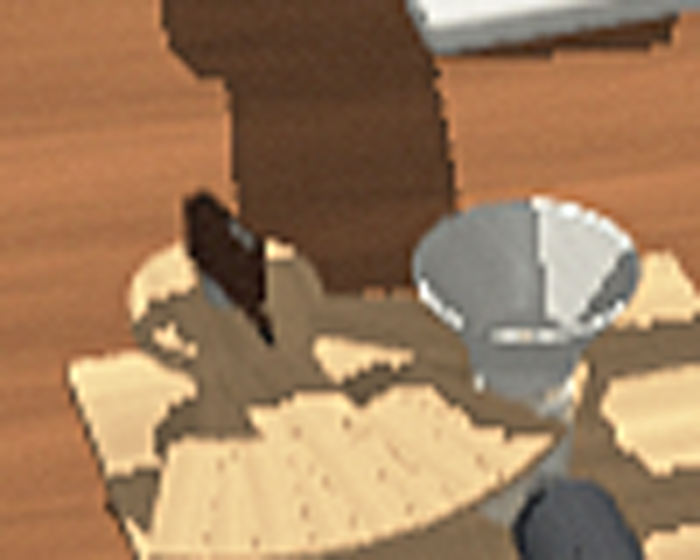

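```bash
python3 - <<'E'
from h import *
go([509.8,-300,180],-1.479)
E
```

```text
t 5.8 tcp [537.4  38.2 283.6] grip 45.3 F [-0.1  0.2  2.3]
x [ 0.002  0.004 -1.   ] y [0.924 0.383 0.003] z [ 0.383 -0.924 -0.003] j [-0.074  0.329  1.385  0.004  1.426  1.104]
tool delta mm [ 102.2 -155.3  302.2]
turn about x deg 17.24774341206863 after that, delta [102.2 -58.8 334.6]
```

Request:
send_rows(
  commands=[
    [[0,0,0,7,0.055],[0,0,0,7,0.055],[0,0,0,4,0.055],[0.005,-0.006,0.036,0,0.055],[0.005,-0.006,0.036,0,0.055],[0.005,-0.006,0.036,0,0.055],[0.015,-0.006,0.036,0,0.055],[0.015,-0.006,0.036,0,0.055],[0.015,-0.006,0.036,0,0.055],[0.015,-0.006,0.036,0,0.055]],
  ],
)

```text
time: 6.63
tool_pos: [518.3, -218.8, 212.5]
tcp_rot: [1.566, 1.547, 0.078]
contact_force: [1.3, 1.0, 0.3]
grip_width: 54.7
```

```bash
python3 - <<'E'
from h import *
go([509.8,-300,120],-1.479)
E
```

```text
t 6.63 tcp [ 518.3 -218.8  212.5] grip 54.7 F [1.3 1.  0.3]
x [ 0.024  0.002 -1.   ] y [0.996 0.083 0.024] z [ 0.083 -0.997  0.   ] j [-0.544  0.41   1.461  0.015  1.251  0.94 ]
tool delta mm [ 92.2 -17.3  80.2]
turn about x deg -0.5154684156849356 after that, delta [ 92.2 -18.   80. ]
```

Request:
send_rows(
  commands=[
    [[0.01,-0.005,0.03,0,0.055],[0.01,-0.005,0.03,0,0.055],[0.02,-0.004,0.015,0,0.055],[0.015,0,0,0,0.055],[0,0,0,0,0.055]],
  ],
)

```text
time: 7.05
tool_pos: [507.3, -306.9, 149.9]
tcp_rot: [1.565, 1.551, 0.071]
contact_force: [-0.8, 0.9, -1.5]
grip_width: 55.3
```

```bash
python3 - <<'E'
from h import *
go([509.8,-300,24],-1.479)
s=cap('scene');crop(s['color'],110,200,230,310,6,'pics/s6.png')
E
```

```text
t 7.05 tcp [ 507.3 -306.9  149.9] grip 55.3 F [-0.8  0.9 -1.5]
x [ 0.02   0.001 -1.   ] y [0.997 0.076 0.02 ] z [ 0.076 -0.997  0.   ] j [-0.681  0.523  1.456  0.015  1.147  0.807]
tool delta mm [126.    0.5  -6.7]
turn about x deg -0.8745696766430626 after that, delta [126.    0.6  -6.7]
```

View pics/s6.png

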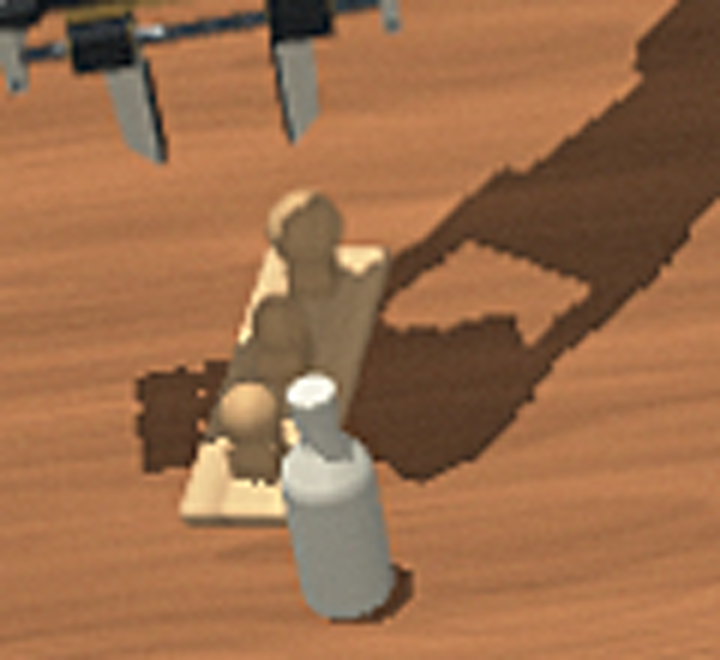

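Request:
send_rows(
  commands=[
    [[0.03,0,-0.007,0,0.055],[0.03,0,0,0,0.055],[0.03,0,0,0,0.055],[0.015,0,0,0,0.055],[0,0,0,0,0.055]],
  ],
)

```text
time: 7.52
tool_pos: [514.6, -300.3, 50.2]
tcp_rot: [1.254, 1.538, -0.235]
contact_force: [-0.1, 0.2, 0.2]
grip_width: 55.1
```

```bash
python3 - <<'E'
from h import *
go([509.8,-300,24],-1.479)
E
```

```text
t 7.52 tcp [ 514.6 -300.3   50.2] grip 55.1 F [-0.1  0.2  0.2]
x [ 0.032 -0.008 -0.999] y [0.996 0.082 0.031] z [ 0.081 -0.997  0.01 ] j [-0.664  0.638  1.563  0.017  0.91   0.814]
tool delta mm [26.1 -5.6 -1. ]
turn about x deg -0.5662549449675254 after that, delta [26.1 -5.6 -1. ]
```

Request:
send_rows(
  commands=[
    [[0.014,-0.006,-0.001,0,0.055],[0.012,0,0,0,0.055],[0,0,0,0,0.055]],
  ],
)

```text
time: 7.77
tool_pos: [512.3, -299.6, 27.4]
tcp_rot: [1.197, 1.532, -0.289]
contact_force: [-0.5, -0.3, 0.2]
grip_width: 55.1
```

```bash
python3 - <<'E'
from h import *
go([509.8,-300,24],-1.479)
s=cap('scene');crop(s['color'],110,200,230,310,6,'pics/s7.png')
E
```

```text
t 7.77 tcp [ 512.3 -299.6   27.4] grip 55.1 F [-0.5 -0.3  0.2]
x [ 0.037 -0.011 -0.999] y [0.996 0.085 0.036] z [ 0.085 -0.996  0.014] j [-0.666  0.664  1.592  0.019  0.85   0.807]
tool delta mm [ 3.3 -2.6  0.1]
turn about x deg -0.35404122927350556 after that, delta [ 3.3 -2.6  0.1]
```

View pics/s7.png

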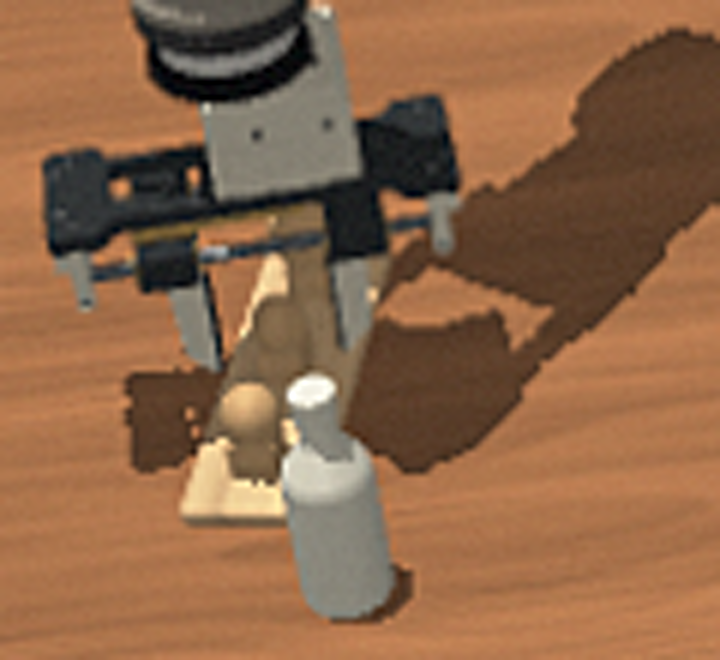

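The fingers stand on both sides of the middle ball, at about (280,330) in the crop. Closing now.

Request:
send_rows(
  commands=[
    [[0.003,-0.002,0,0,0.055],[0,0,0,0,0.0],[0,0,0,0,0.0],[0,0,0,0,0.0],[0,0,0,0,0.0],[0,0,0,0,0.0],[0,0,0,0,0.0],[-0.02,0,0,0,0.0],[-0.04,0,0,0,0.0],[-0.04,0,0,0,0.0]],
  ],
)

```text
time: 8.65
tool_pos: [505.2, -295.5, 124.9]
tcp_rot: [1.389, 1.541, -0.096]
contact_force: [0.4, -0.6, 0.1]
grip_width: 26.3
```

```bash
python3 - <<'E'
from h import *
go([509.8,-300,24],-1.479)
s=cap('scene');crop(s['color'],110,170,230,310,5,'pics/s8.png')
E
```

```text
t 8.65 tcp [ 505.2 -295.5  124.9] grip 26.3 F [ 0.4 -0.6  0.1]
x [ 0.03  -0.003 -1.   ] y [0.996 0.086 0.029] z [ 0.086 -0.996  0.005] j [-0.669  0.531  1.52   0.018  1.066  0.807]
tool delta mm [101.    1.2   4.3]
turn about x deg -0.3363535754785403 after that, delta [101.    1.2   4.3]
```

View pics/s8.png

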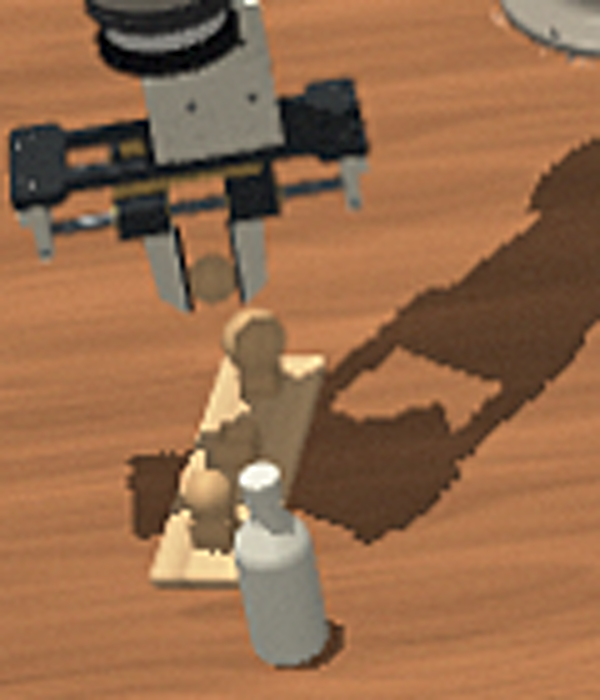

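Request:
send_rows(
  commands=[
    [[-0.04,0,0,0,0.0],[-0.035,0,-0.02,0,0.0],[-0.03,0,-0.025,0,0.0],[-0.03,0,-0.025,0,0.0],[-0.025,0.02,-0.025,0,0.0],[-0.02,0.025,-0.025,0,0.0],[0,0.032,-0.025,0,0.0],[0,0.032,-0.025,0,0.0],[0,0.032,-0.025,0,0.0],[0,0.032,-0.025,0,0.0]],
  ],
)

```text
time: 9.53
tool_pos: [656.0, -62.6, 328.6]
tcp_rot: [1.119, 1.508, -0.381]
contact_force: [1.2, -0.5, -0.0]
grip_width: 26.3
```

Request:
send_rows(
  commands=[
    [[0,0.035,0,0,0.0],[0,0.035,0,0,0.0],[0,0.035,0,0,0.0],[0,0.035,0,0,0.0],[0,0.035,0,0,0.0]],
  ],
)

```text
time: 9.95
tool_pos: [797.8, -43.6, 336.0]
tcp_rot: [1.18, 1.495, -0.312]
contact_force: [1.8, -0.5, 1.0]
grip_width: 26.1
```

```bash
python3 - <<'E'
from h import *
go([509.8,-300,24],-1.479)
E
```

```text
t 9.95 tcp [797.8 -43.6 336. ] grip 26.1 F [ 1.8 -0.5  1. ]
x [ 0.072 -0.023 -0.997] y [0.994 0.08  0.07 ] z [ 0.078 -0.997  0.029] j [-0.145  0.972  0.089 -0.014  2.006  1.34 ]
tool delta mm [ 296.3 -328.7  224.1]
turn about x deg -0.6584338891344999 after that, delta [ 296.3 -331.2  220.3]
```

Tilt is already building up. I'm at the reach limit, so I'll push outwards to see whether the hand tilts.

Request:
send_rows(
  commands=[
    [[0,0.04,0,0,0.0],[0,0.04,0,0,0.0],[0,0.04,0,0,0.0],[0,0.04,0,0,0.0],[0,0.04,0,0,0.0]],
  ],
)

```text
time: 10.37
tool_pos: [865.0, -23.4, 271.6]
tcp_rot: [1.342, 1.401, -0.149]
contact_force: [-0.2, 0.0, -1.1]
grip_width: 26.4
```

```bash
python3 - <<'E'
from h import *
go([509.8,-300,24],-1.479)
E
```

```text
t 10.37 tcp [865.  -23.4 271.6] grip 26.4 F [-0.2  0.  -1.1]
x [ 0.167 -0.025 -0.986] y [0.983 0.081 0.165] z [ 0.076 -0.996  0.038] j [-0.113  1.081  0.038 -0.006  1.853  1.376]
tool delta mm [ 191.6 -412.4  239.1]
turn about x deg -0.523265602436723 after that, delta [ 191.6 -414.6  235.4]
```

Request:
send_rows(
  commands=[
    [[-0.02,0.036,0,0,0.0],[-0.02,0.036,0,0,0.0],[-0.02,0.036,0,0,0.0],[-0.02,0.036,0,0,0.0],[-0.02,0.036,0,0,0.0]],
  ],
)

```text
time: 10.78
tool_pos: [878.9, -4.6, 335.4]
tcp_rot: [1.402, 1.272, -0.089]
contact_force: [0.5, 0.7, 0.6]
grip_width: 26.0
```

```bash
python3 - <<'E'
from h import *
go([509.8,-300,24],-1.479)
E
```

```text
t 10.78 tcp [878.9  -4.6 335.4] grip 26.0 F [0.5 0.7 0.6]
x [ 0.293 -0.026 -0.956] y [0.953 0.084 0.29 ] z [ 0.073 -0.996  0.05 ] j [-9.300e-02  1.013e+00  3.600e-02  1.000e-03  1.793e+00  1.398e+00]
tool delta mm [ 197.1 -467.1  252. ]
turn about x deg -0.20826155857287176 after that, delta [ 197.1 -468.   250.3]
```

Request:
send_rows(
  commands=[
    [[-0.002,-0.01,0,0,0.0],[-0.011,-0.036,-0.003,0,0.0],[-0.011,-0.036,-0.003,0,0.0],[-0.011,-0.036,-0.003,0,0.0],[-0.011,-0.036,-0.003,0,0.0],[-0.011,-0.036,-0.003,0,0.0],[-0.011,-0.036,-0.003,0,0.0],[-0.011,-0.036,-0.003,0,0.0],[-0.011,-0.036,-0.003,0,0.0],[-0.011,-0.036,-0.003,0,0.0]],
  ],
)

```text
time: 11.62
tool_pos: [548.1, -2.0, 353.4]
tcp_rot: [1.399, 1.213, -0.091]
contact_force: [-1.0, -0.7, 0.6]
grip_width: 26.2
```

```bash
python3 - <<'E'
from h import *
go([450,145,300])
E
```

```text
t 11.62 tcp [548.1  -2.  353.4] grip 26.2 F [-1.  -0.7  0.6]
x [ 0.349 -0.032 -0.937] y [0.934 0.087 0.345] z [ 0.07  -0.996  0.06 ] j [-0.157  0.109  1.536  0.026  1.139  1.326]
tool delta mm [  11.2  -97.4 -156.4]
```

Request:
send_rows(
  commands=[
    [[0.002,-0.03,-0.02,0,0.0],[0.002,-0.025,-0.028,0,0.0],[0.002,-0.02,-0.028,0,0.0],[0.002,-0.015,-0.028,0,0.0],[0.002,-0.005,-0.028,0,0.0],[0,0,-0.02,0,0.0],[0,0,0,0,0.0]],
  ],
)

```text
time: 12.2
tool_pos: [440.7, 144.1, 320.3]
tcp_rot: [1.419, 1.165, -0.078]
contact_force: [0.4, -1.1, 0.7]
grip_width: 26.5
```

```bash
python3 - <<'E'
from h import *
go([450,145,170])
t=cap('top');cv2.imwrite('pics/t2.png',t['color'])
E
```

```text
t 12.2 tcp [440.7 144.1 320.3] grip 26.5 F [ 0.4 -1.1  0.7]
x [ 0.393 -0.031 -0.919] y [0.917 0.08  0.39 ] z [ 0.061 -0.996  0.06 ] j [ 0.234 -0.043  1.8   -0.145  1.001  1.786]
tool delta mm [141.7 -50.   -9.3]
```

View pics/t2.png

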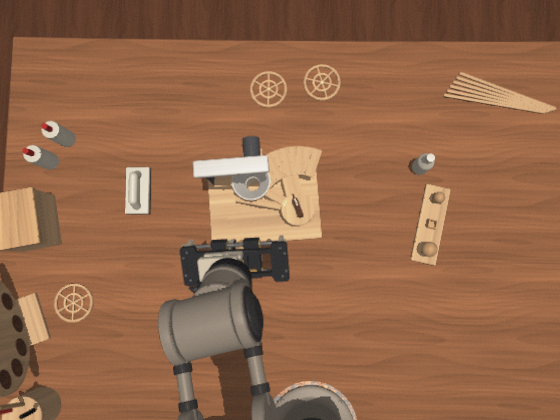

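```bash
python3 - <<'E'
from h import *
t=cv2.imread('pics/t2.png');crop(t,230,150,330,235,8,'pics/t2c.png')
E
```

```text
(no output)
```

View pics/t2c.png

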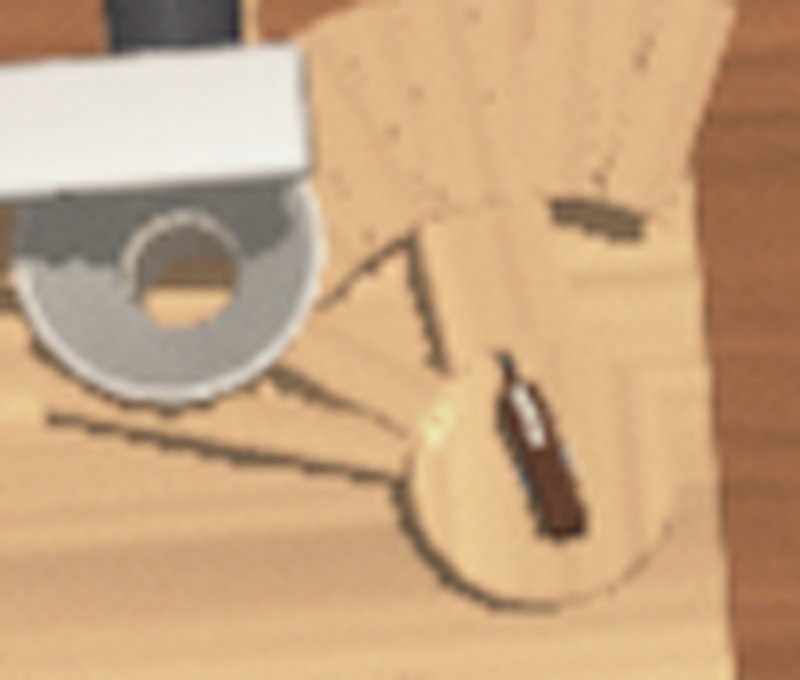

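Top view: the pointer tip meets the mark at about (503,355) in the crop and the throat ring at (183,270) is open. Now the hand comes in low, leaning by about 23°.

```bash
python3 - <<'E'
from h import *
go([470,145,190])
E
```

```text
t 12.25 tcp [440.9 143.1 320.6] grip 26.4 F [ 0.3 -0.7  1. ]
x [ 0.394 -0.031 -0.919] y [0.917 0.08  0.39 ] z [ 0.061 -0.996  0.06 ] j [ 0.232 -0.044  1.8   -0.144  1.001  1.783]
tool delta mm [131.4 -24.2  -8. ]
```

Request:
send_rows(
  commands=[
    [[0.02,-0.008,-0.003,0,0.0],[0.035,-0.008,-0.003,0,0.0],[0.035,-0.008,-0.002,0,0.0],[0.03,0,0,0,0.0],[0.01,0,0,0,0.0],[0,0,0,0,0.0]],
  ],
)

```text
time: 12.75
tool_pos: [477.4, 143.3, 201.8]
tcp_rot: [1.437, 1.133, -0.061]
contact_force: [-1.1, -0.1, -0.4]
grip_width: 26.3
```

```bash
python3 - <<'E'
from h import *
go([582,145.4,139])
s=cap('scene');crop(s['color'],190,60,390,290,3,'pics/s9.png')
E
```

```text
t 12.75 tcp [477.4 143.3 201.8] grip 26.3 F [-1.1 -0.1 -0.4]
x [ 0.423 -0.026 -0.906] y [0.904 0.078 0.42 ] z [ 0.06  -0.997  0.056] j [ 0.211  0.129  1.981 -0.198  0.617  1.847]
tool delta mm [101.1  68.3   0.6]
```

View pics/s9.png

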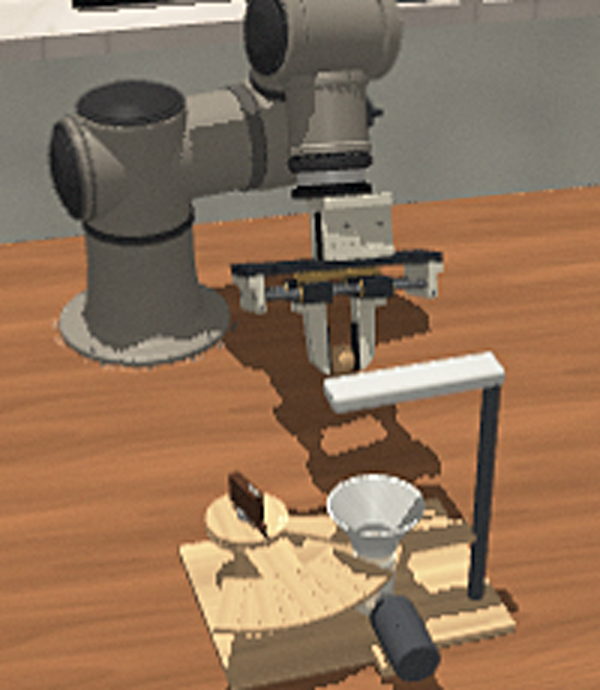

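Request:
send_rows(
  commands=[
    [[0.03,0,0,0,0.0],[0.014,0.025,0,0,0.0],[0.014,0.025,0,0,0.0],[0.014,0.025,0,0,0.0],[0,0,0,0,0.0]],
  ],
)

```text
time: 13.22
tool_pos: [582.5, 144.7, 179.7]
tcp_rot: [1.444, 1.115, -0.057]
contact_force: [0.6, -1.3, 1.3]
grip_width: 26.1
```

```bash
python3 - <<'E'
from h import *
go([582,145.4,139])
s=cap('scene');crop(s['color'],240,100,390,290,4,'pics/s10.png')
E
```

```text
t 13.22 tcp [582.5 144.7 179.7] grip 26.1 F [ 0.6 -1.3  1.3]
x [ 0.439 -0.025 -0.898] y [0.897 0.075 0.437] z [ 0.056 -0.997  0.055] j [ 0.168  0.326  1.792 -0.179  0.586  1.797]
tool delta mm [ 36.3 -18.2  -3. ]
```

View pics/s10.png

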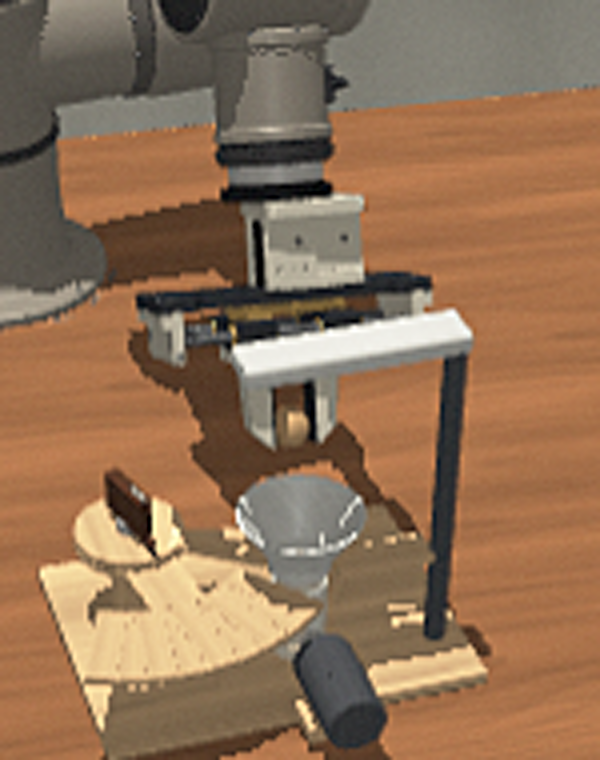

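Request:
send_rows(
  commands=[
    [[0.018,-0.009,-0.002,0,0.0],[0.016,-0.008,-0.001,0,0.0],[0,0,0,0,0.0]],
  ],
)

```text
time: 13.52
tool_pos: [581.1, 144.4, 146.9]
tcp_rot: [1.447, 1.108, -0.057]
contact_force: [-1.6, 0.1, -1.4]
grip_width: 26.1
```

```bash
python3 - <<'E'
from h import *
go([582,145.4,139])
s=cap('scene');crop(s['color'],240,140,390,260,5,'pics/s11.png')
t=cap('top');crop(t['color'],190,120,340,240,5,'pics/t11.png')
E
```

```text
t 13.52 tcp [581.1 144.4 146.9] grip 26.1 F [-1.6  0.1 -1.4]
x [ 0.446 -0.025 -0.895] y [0.893 0.073 0.443] z [ 0.054 -0.997  0.055] j [ 0.169  0.367  1.843 -0.215  0.488  1.84 ]
tool delta mm [ 7.4 -2.6 -1.4]
```

View pics/s11.png

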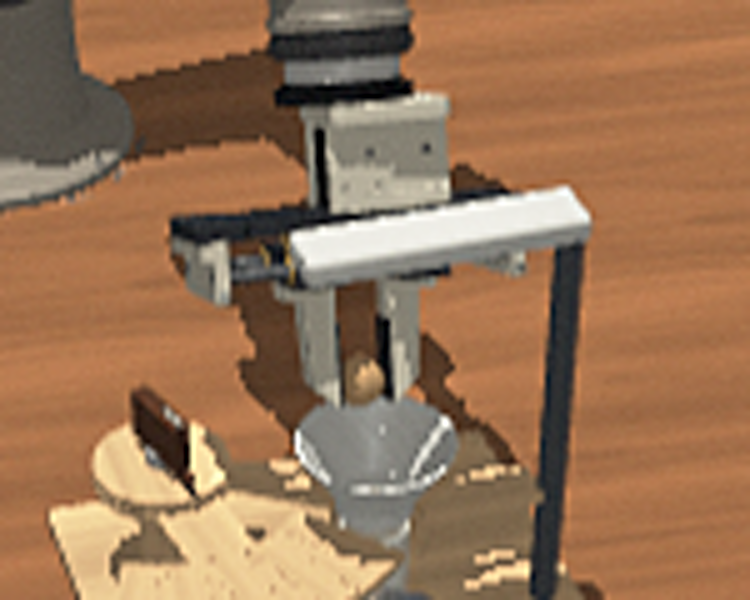

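View pics/t11.png

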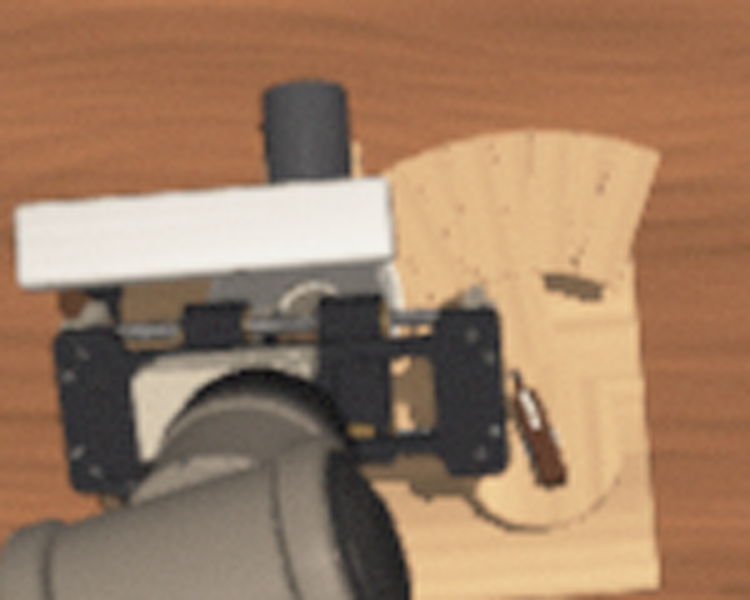

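Request:
send_rows(
  commands=[
    [[0.009,0.003,-0.001,0,0.0],[0,0,0,0,0.0],[0,0,0,0,0.045],[0,0,0,0,0.045],[0,0,0,0,0.045],[0,0,0,0,0.045],[0,0,0,0,0.045]],
  ],
)

```text
time: 14.2
tool_pos: [591.9, 146.4, 149.4]
tcp_rot: [1.454, 1.094, -0.05]
contact_force: [-0.9, -0.2, -0.6]
grip_width: 44.8
```

```bash
python3 - <<'E'
from h import *
go([582,145.4,139])
s=cap('scene');crop(s['color'],240,140,390,260,5,'pics/s12.png')
E
```

```text
t 14.2 tcp [591.9 146.4 149.4] grip 44.8 F [-0.9 -0.2 -0.6]
x [ 0.459 -0.023 -0.888] y [0.887 0.073 0.456] z [ 0.054 -0.997  0.054] j [ 0.169  0.377  1.825 -0.217  0.482  1.842]
tool delta mm [  4.8 -13.6  -0.1]
```

View pics/s12.png

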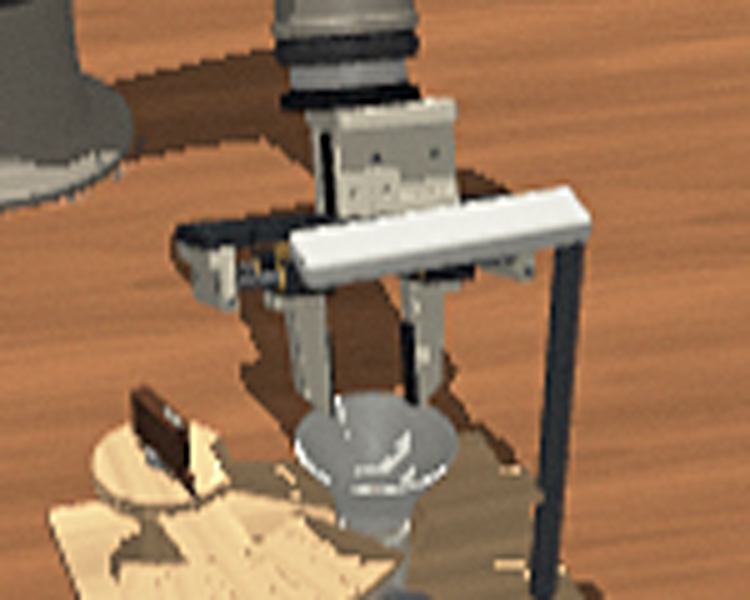

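Request:
send_rows(
  commands=[
    [[-0.03,-0.01,0,0,0.045],[-0.03,-0.02,0,0,0.045],[-0.03,-0.025,0,0,0.045],[-0.03,-0.025,0,0,0.045],[-0.03,-0.025,0.01,0,0.045],[-0.01,-0.03,0.02,0,0.045],[0,0,0.035,0,0.045],[0,0,0.035,0,0.045],[0,0,0.035,0,0.045],[0,0,0.035,0,0.055]],
  ],
)

```text
time: 15.08
tool_pos: [399.1, -12.8, 239.6]
tcp_rot: [1.451, 1.094, -0.039]
contact_force: [0.9, 0.1, -0.4]
grip_width: 47.9
```

```bash
python3 - <<'E'
from h import *
go([574.5-10,-313.5,140])
t=cap('top');crop(t['color'],220,140,340,240,6,'pics/t13.png')
s=cap('scene');crop(s['color'],240,170,370,280,6,'pics/s13.png')
E
```

```text
t 15.08 tcp [399.1 -12.8 239.6] grip 47.9 F [ 0.9  0.1 -0.4]
x [ 0.458 -0.018 -0.889] y [0.886 0.085 0.456] z [ 0.067 -0.996  0.055] j [-0.334 -0.168  2.166  0.21   0.695  1.025]
tool delta mm [169.8  75.8 305.2]
```

View pics/t13.png

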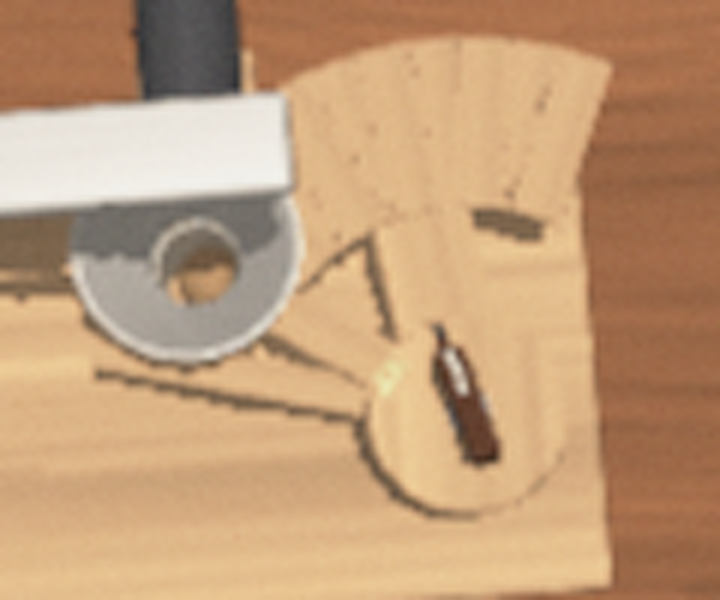

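View pics/s13.png

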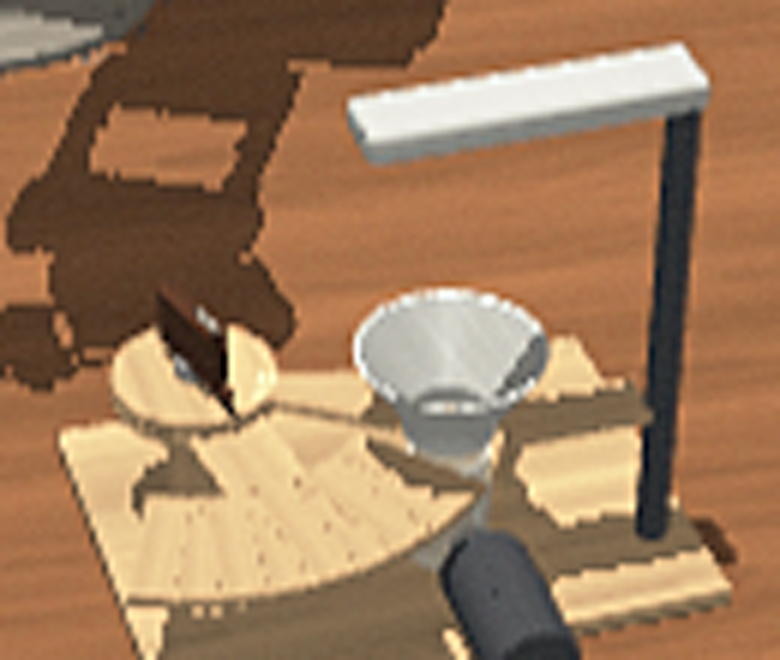

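Request:
send_rows(
  commands=[
    [[0.003,0.01,0.036,0,0.055],[0.003,0.01,0.036,0,0.055],[0.003,0.01,0.036,0,0.055],[0.003,0.01,0.036,0,0.055],[0.003,0.01,0.036,0,0.055],[0.003,0.01,0.036,0,0.055],[0.003,0.01,0.036,0,0.055],[0,0,0.02,0,0.055],[0,0,0,0,0.055]],
  ],
)

```text
time: 15.93
tool_pos: [491.3, -286.0, 266.2]
tcp_rot: [1.46, 1.097, -0.037]
contact_force: [-1.2, -0.1, 0.5]
grip_width: 55.4
```

```bash
python3 - <<'E'
from h import *
o,p,Rm=state()
b=np.array([574.5,-313.3,41.5]); go(b+19*Rm[:,0])
E
```

```text
t 15.93 tcp [ 491.3 -286.   266.2] grip 55.4 F [-1.2 -0.1  0.5]
x [ 0.456 -0.017 -0.89 ] y [0.888 0.078 0.453] z [ 0.062 -0.997  0.051] j [-0.853  0.193  1.718  0.425  0.938  0.44 ]
tool delta mm [257.4 -30.1  21.1]
```

Request:
send_rows(
  commands=[
    [[0.03,-0.01,0.01,0,0.055],[0.035,-0.01,0.01,0,0.055],[0.035,-0.01,0,0,0.055],[0.035,0,0,0,0.055],[0.02,0,0,0,0.055],[0,0,0,0,0.055]],
  ],
)

```text
time: 16.43
tool_pos: [541.2, -304.8, 111.2]
tcp_rot: [1.458, 1.099, -0.036]
contact_force: [-0.6, 0.9, -0.1]
grip_width: 54.9
```

```bash
python3 - <<'E'
from h import *
o,p,Rm=state()
b=np.array([574.5,-313.3,41.5]); go(b+19*Rm[:,0])
s=cap('scene');crop(s['color'],110,170,230,310,5,'pics/s14.png')
E
```

```text
t 16.43 tcp [ 541.2 -304.8  111.2] grip 54.9 F [-0.6  0.9 -0.1]
x [ 0.454 -0.017 -0.891] y [0.889 0.08  0.452] z [ 0.064 -0.997  0.051] j [-0.801  0.472  1.796  0.588  0.604  0.249]
tool delta mm [96.4 -2.6  7. ]
```

View pics/s14.png

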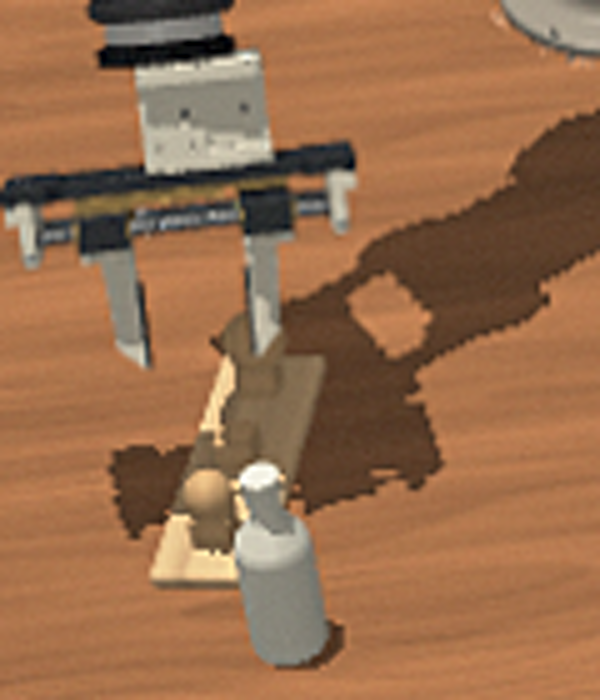

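Request:
send_rows(
  commands=[
    [[0.025,-0.003,0.007,0,0.055],[0.03,0,0,0,0.055],[0.025,0,0,0,0.055],[0,0,0,0,0.055]],
  ],
)

```text
time: 16.82
tool_pos: [579.3, -311.1, 46.5]
tcp_rot: [1.446, 1.091, -0.043]
contact_force: [-0.2, 0.4, -0.5]
grip_width: 54.7
```

```bash
python3 - <<'E'
from h import *
o,p,Rm=state()
b=np.array([574.5,-313.3,41.5]); go(b+19*Rm[:,0])
s=cap('scene');crop(s['color'],110,190,230,310,6,'pics/s15.png')
E
```

```text
t 16.82 tcp [ 579.3 -311.1   46.5] grip 54.7 F [-0.2  0.4 -0.5]
x [ 0.461 -0.02  -0.887] y [0.885 0.086 0.458] z [ 0.067 -0.996  0.058] j [-0.759  0.62   1.756  0.696  0.492  0.154]
tool delta mm [21.3 -6.7  1.6]
```

View pics/s15.png

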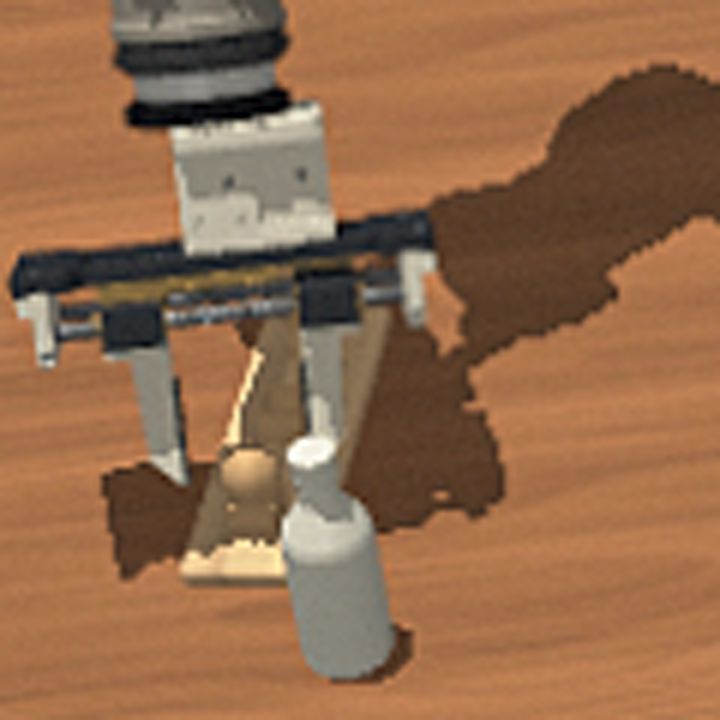

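Request:
send_rows(
  commands=[
    [[0.02,-0.007,0.002,0,0.055],[0.003,0,0,0,0.055],[0,0,0,0,0.055]],
  ],
)

```text
time: 17.12
tool_pos: [585.8, -314.8, 32.7]
tcp_rot: [1.434, 1.082, -0.052]
contact_force: [0.2, 1.1, 1.4]
grip_width: 55.2
```

```bash
python3 - <<'E'
from h import *
o,p,Rm=state()
b=np.array([574.5,-313.3,41.5]); go(b+19*Rm[:,0])
E
```

```text
t 17.12 tcp [ 585.8 -314.8   32.7] grip 55.2 F [0.2 1.1 1.4]
x [ 0.469 -0.025 -0.883] y [0.88  0.091 0.465] z [ 0.069 -0.996  0.064] j [-0.756  0.652  1.751  0.745  0.465  0.101]
tool delta mm [ 5.8 -5.7 -1.7]
```

Request:
send_rows(
  commands=[
    [[0.008,-0.007,-0.001,0,0.055],[0,0,0,0,0.055],[0,0,0,0,0.0],[0,0,0,0,0.0],[0,0,0,0,0.0],[0,0,0,0,0.0],[0,0,0,0,0.0],[0,0,0,0,0.0]],
  ],
)

```text
time: 17.78
tool_pos: [585.8, -313.8, 35.4]
tcp_rot: [1.428, 1.071, -0.055]
contact_force: [0.5, -0.4, 0.0]
grip_width: 26.0
```

```bash
python3 - <<'E'
from h import *
o,p,Rm=state()
b=np.array([574.5,-313.3,41.5]); go(b+19*Rm[:,0])
s=cap('scene');crop(s['color'],110,190,230,310,6,'pics/s16.png')
E
```

```text
t 17.78 tcp [ 585.8 -313.8   35.4] grip 26.0 F [ 0.5 -0.4  0. ]
x [ 0.479 -0.026 -0.878] y [0.875 0.095 0.475] z [ 0.071 -0.995  0.068] j [-0.758  0.646  1.761  0.774  0.46   0.069]
tool delta mm [ 8.2 -6.9 -0.9]
```

View pics/s16.png

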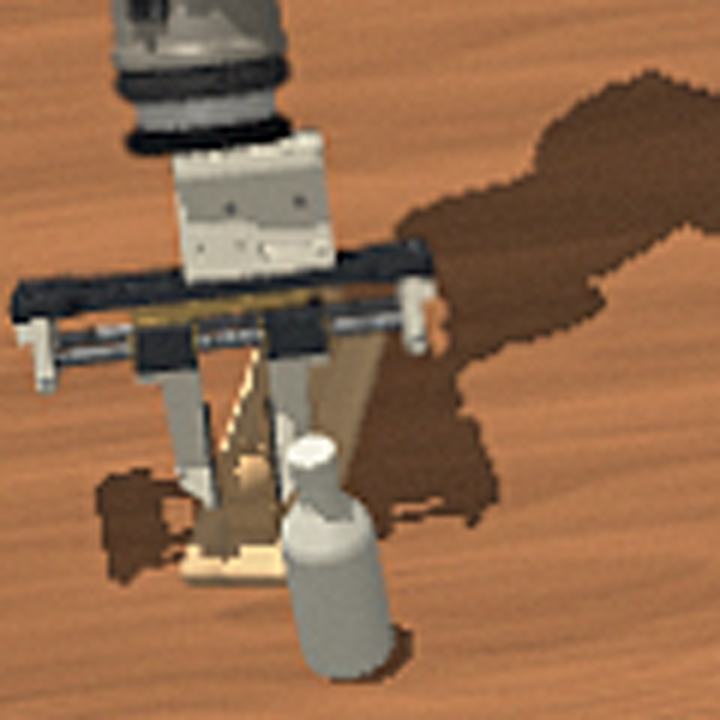

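Request:
send_rows(
  commands=[
    [[-0.015,0.005,0,0,0.0],[-0.03,0,0,0,0.0],[-0.035,0,0,0,0.0],[-0.035,0,0,0,0.0],[-0.035,0,0,0,0.0],[0,0,0,0,0.0]],
  ],
)

```text
time: 18.33
tool_pos: [515.2, -309.6, 171.8]
tcp_rot: [1.428, 1.077, -0.055]
contact_force: [0.7, -1.7, 1.0]
grip_width: 26.1
```

```bash
python3 - <<'E'
from h import *
go([470,145,200])
s=cap('scene');crop(s['color'],110,160,250,310,5,'pics/s17.png')
E
```

```text
t 18.33 tcp [ 515.2 -309.6  171.8] grip 26.1 F [ 0.7 -1.7  1. ]
x [ 0.473 -0.026 -0.881] y [0.878 0.094 0.469] z [ 0.07  -0.995  0.067] j [-0.853  0.351  1.797  0.547  0.71   0.262]
tool delta mm [ -58.2   16.1 -453.8]
```

View pics/s17.png

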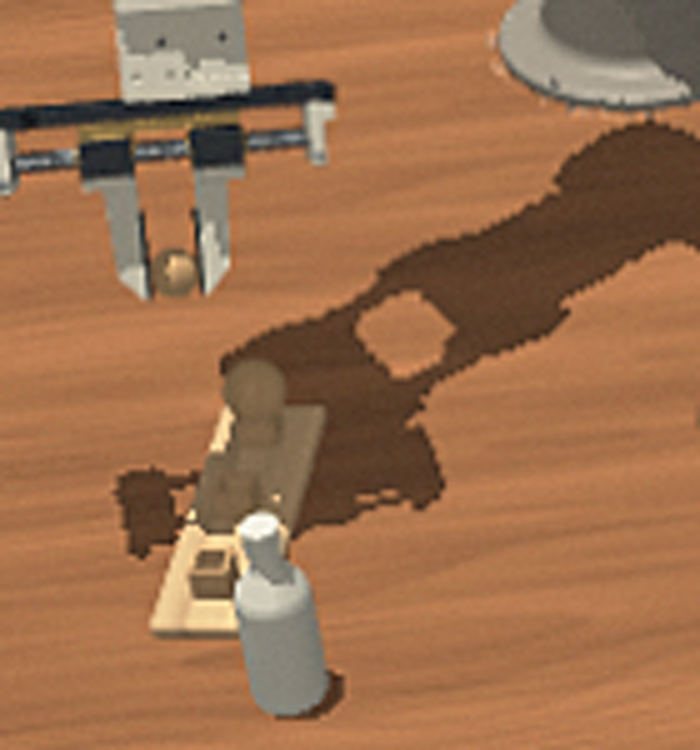

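Request:
send_rows(
  commands=[
    [[-0.015,0,-0.03,0,0.0],[-0.01,-0.005,-0.037,0,0.0],[-0.01,-0.005,-0.037,0,0.0],[-0.005,-0.005,-0.037,0,0.0],[-0.005,0,-0.037,0,0.0],[-0.005,0,-0.037,0,0.0],[-0.005,0,-0.037,0,0.0],[-0.005,0,-0.037,0,0.0],[-0.005,0,-0.037,0,0.0],[-0.005,0,-0.037,0,0.0]],
  ],
)

```text
time: 19.22
tool_pos: [444.0, 42.5, 191.9]
tcp_rot: [1.436, 1.086, -0.063]
contact_force: [-0.1, 0.1, -0.0]
grip_width: 26.1
```

```bash
python3 - <<'E'
from h import *
go([470,145,190])
E
```

```text
t 19.22 tcp [444.   42.5 191.9] grip 26.1 F [-0.1  0.1 -0. ]
x [ 0.465 -0.029 -0.885] y [0.884 0.079 0.462] z [ 0.056 -0.996  0.063] j [-0.084  0.013  2.169  0.021  0.476  1.399]
tool delta mm [  10.7   30.2 -100.7]
```

Request:
send_rows(
  commands=[
    [[0,0.005,-0.034,0,0.0],[0,0.005,-0.03,0,0.0],[0.005,0.01,-0.022,0,0.0],[0,0,0,0,0.0]],
  ],
)

```text
time: 19.55
tool_pos: [457.4, 134.2, 188.9]
tcp_rot: [1.438, 1.088, -0.053]
contact_force: [-0.5, -1.0, 0.1]
grip_width: 26.5
```

```bash
python3 - <<'E'
from h import *
go([593,146.8,152])
E
```

```text
t 19.55 tcp [457.4 134.2 188.9] grip 26.5 F [-0.5 -1.   0.1]
x [ 0.464 -0.025 -0.886] y [0.884 0.085 0.46 ] z [ 0.064 -0.996  0.061] j [ 0.204  0.096  2.087 -0.247  0.502  1.885]
tool delta mm [ 95.2 103.9  -6.2]
```

Request:
send_rows(
  commands=[
    [[0.02,0.028,-0.002,0,0.0],[0.02,0.028,-0.002,0,0.0],[0.018,0.025,-0.002,0,0.0],[0.008,0.01,0,0,0.0],[0,0,0,0,0.0]],
  ],
)

```text
time: 19.97
tool_pos: [569.1, 150.8, 164.0]
tcp_rot: [1.435, 1.098, -0.046]
contact_force: [0.1, 0.4, 0.1]
grip_width: 26.3
```

```bash
python3 - <<'E'
from h import *
go([593,146.8,152])
s=cap('scene');crop(s['color'],240,140,390,260,5,'pics/s18.png')
E
```

```text
t 19.97 tcp [569.1 150.8 164. ] grip 26.3 F [0.1 0.4 0.1]
x [ 0.455 -0.021 -0.89 ] y [0.887 0.094 0.451] z [ 0.075 -0.995  0.061] j [ 0.186  0.325  1.856 -0.216  0.509  1.832]
tool delta mm [21.6 15.4  5.1]
```

View pics/s18.png

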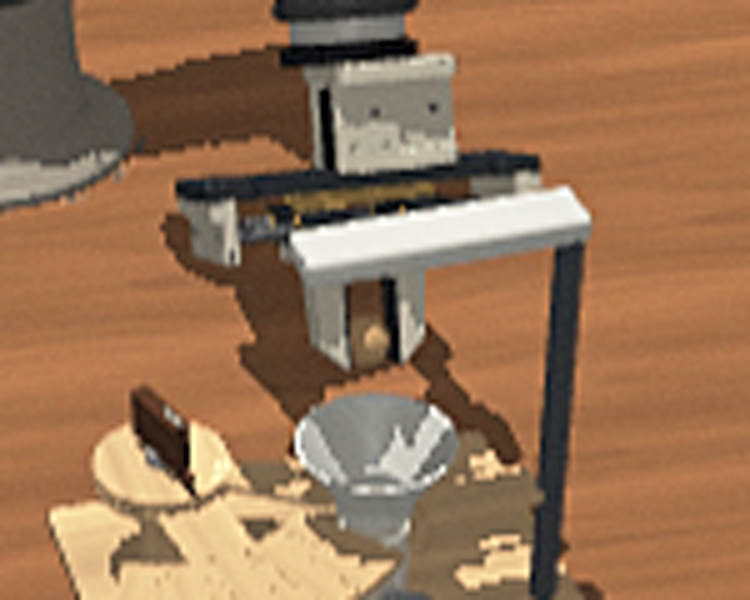

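Request:
send_rows(
  commands=[
    [[0.012,0.009,0.003,0,0.0],[0.011,0.007,0.002,0,0.0],[0,0,0,0,0.0]],
  ],
)

```text
time: 20.27
tool_pos: [590.6, 145.9, 148.1]
tcp_rot: [1.433, 1.104, -0.048]
contact_force: [-0.4, -0.0, -0.2]
grip_width: 26.3
```

```bash
python3 - <<'E'
from h import *
go([593,146.8,150])
s=cap('scene');crop(s['color'],240,140,390,260,5,'pics/s19.png')
E
```

```text
t 20.27 tcp [590.6 145.9 148.1] grip 26.3 F [-0.4 -0.  -0.2]
x [ 0.449 -0.022 -0.893] y [0.89  0.095 0.446] z [ 0.075 -0.995  0.062] j [ 0.167  0.379  1.821 -0.204  0.493  1.806]
tool delta mm [-0.6  3.1 -0.6]
```

View pics/s19.png

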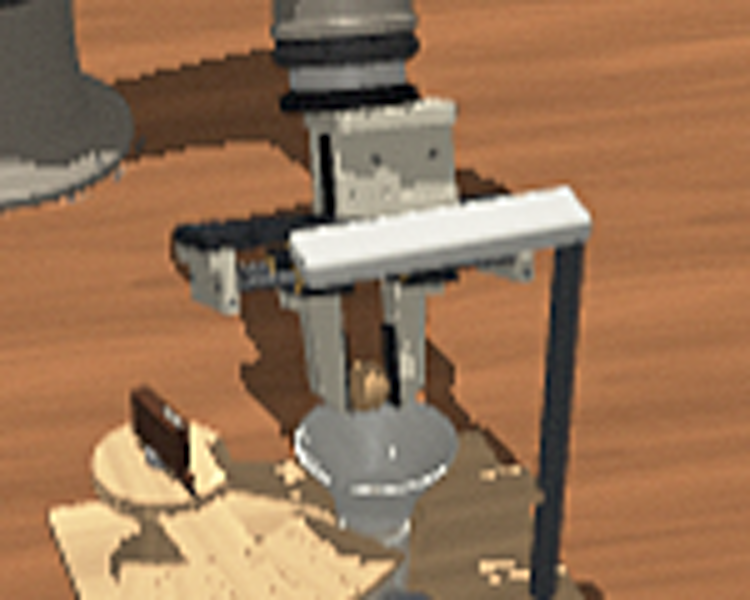

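Same place as the first drop. Releasing, then backing out along the tool.

Request:
send_rows(
  commands=[
    [[0,0,0,0,0.045],[0,0,0,0,0.045],[0,0,0,0,0.045],[0,0,0,0,0.045],[0,0,0,0,0.045],[0,0,0,0,0.045]],
  ],
)

```text
time: 20.82
tool_pos: [586.9, 146.1, 149.8]
tcp_rot: [1.433, 1.105, -0.047]
contact_force: [0.5, 0.2, -0.2]
grip_width: 44.8
```

Request:
send_rows(
  commands=[
    [[-0.03,-0.01,0,0,0.045],[-0.03,-0.02,0,0,0.045],[-0.03,-0.025,0,0,0.045],[-0.03,-0.025,0,0,0.045],[-0.03,-0.025,0.01,0,0.045],[-0.01,-0.03,0.02,0,0.045],[0,0,0.035,0,0.045],[0,0,0.035,0,0.045],[0,0,0.035,0,0.045],[0,0,0.01,0,0.045]],
  ],
)

```text
time: 21.65
tool_pos: [397.3, 1.8, 244.6]
tcp_rot: [1.43, 1.098, -0.04]
contact_force: [0.2, -0.4, -0.1]
grip_width: 45.3
```

```bash
python3 - <<'E'
from h import *
go([570,145,150])
t=cap('top');cv2.imwrite('pics/t20f.png',t['color']);crop(t['color'],220,140,340,240,6,'pics/t20.png')
s=cap('scene');cv2.imwrite('pics/s20f.png',s['color']);crop(s['color'],240,170,370,280,6,'pics/s20.png')
E
```

```text
t 21.65 tcp [397.3   1.8 244.6] grip 45.3 F [ 0.2 -0.4 -0.1]
x [ 0.455 -0.018 -0.89 ] y [0.886 0.105 0.451] z [ 0.086 -0.994  0.064] j [-0.277 -0.177  2.156  0.165  0.708  1.092]
tool delta mm [ 160.2  125.5 -133.6]
```

View pics/t20.png

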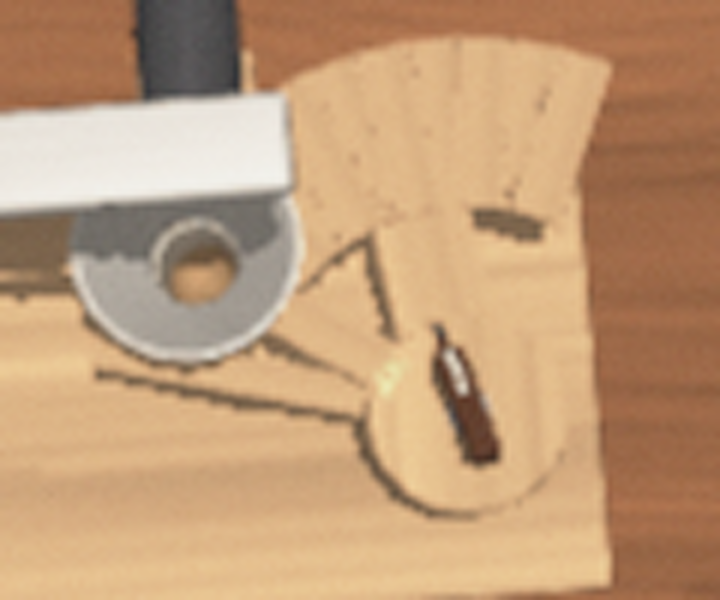

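View pics/s20.png

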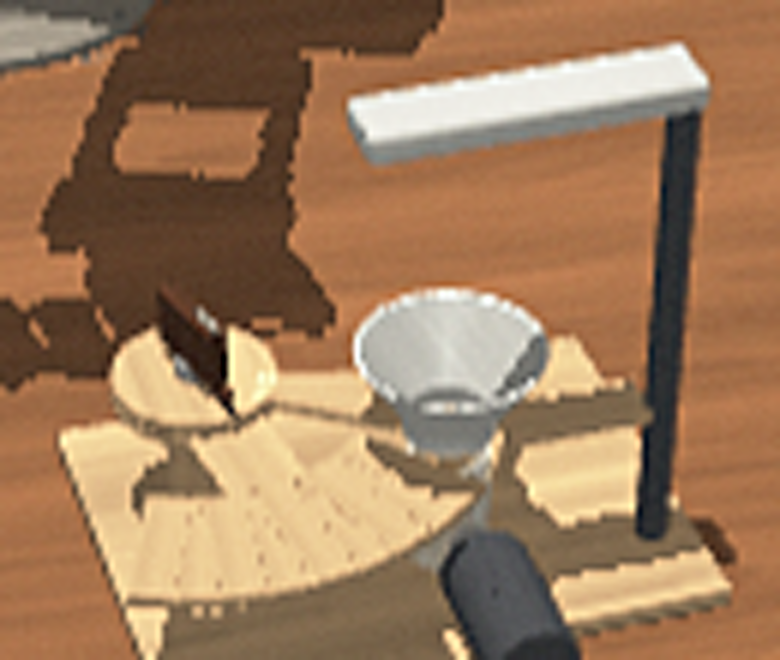

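View pics/t20f.png

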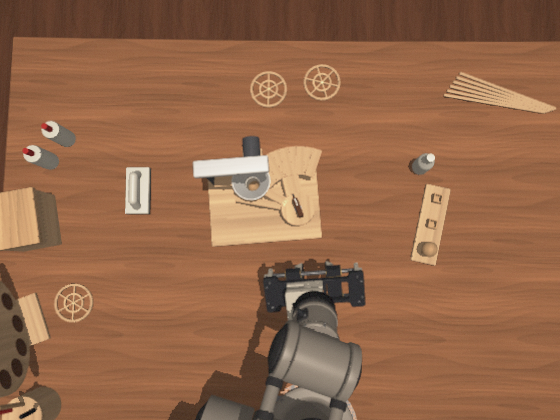

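```bash
python3 - <<'E'
from h import *
t=cap('top')
for z in(26,53,79,105): print(z,proj(t,[[596.5,148,z]]).round(1), 'r px',14*536/(1300-z))
ims=[]
for f,c in(('pics/top0.png',0),('pics/t2.png',0),('pics/t20f.png',0)):
    im=cv2.imread(f)[172:200,238:268]; ims.append(cv2.resize(im,None,fx=8,fy=8,interpolation=cv2.INTER_CUBIC))
a=cv2.imread('pics/t13.png')[192:360,108:288]; ims.insert(2,cv2.resize(a,(240,224)))
cv2.imwrite('pics/cmp.png',np.vstack([np.hstack(ims[:2]),np.hstack(ims[2:])]))
# knob: dark brown bar-top centroid direction + white line
im=t['color'].astype(int); b,g,r=im[...,0],im[...,1],im[...,2]
m=((r<130)&(r-b>20)&(g<75)).astype(np.uint8); m[:190]=0;m[222:]=0;m[:,:283]=0;m[:,312:]=0
n,l,st,ce=cv2.connectedComponentsWithStats(m);print(st,ce)
k=1+np.argmax(st[1:,4]);ys,xs=np.where(l==k);rc=cv2.minAreaRect(np.c_[xs,ys].astype(np.float32));print(rc)
box=cv2.boxPoints(rc);W=onz(t,box,127);print(W.round(1));
vx,vy,x0,y0=cv2.fitLine(np.c_[xs,ys].astype(np.float32),cv2.DIST_L2,0,.01,.01).ravel()
P=onz(t,[(x0-vx*6,y0-vy*6),(x0+vx*6,y0+vy*6)],127);d=P[1]-P[0];print('bar angle',np.arctan2(d[1],d[0]))
c=np.array(ims and cv2.imread('pics/t20.png'));cv2.imwrite('pics/knob.png',cv2.resize(c[290:500,340:580],None,fx=3,fy=3,interpolation=cv2.INTER_CUBIC))
E
```

```text
26 [[254.3 186.9]] r px 5.8901098901098905
53 [[253.4 185.2]] r px 6.017642341619887
79 [[252.5 183.6]] r px 6.145782145782146
105 [[251.6 181.9]] r px 6.279497907949791
[[     0      0    560    420 235137]
 [   293    196      1      2      2]
 [   293    200     10     17     61]] [[279.49510711 209.49999787]
 [293.         196.5       ]
 [297.91803279 209.93442623]]
((297.365966796875, 208.05157470703125), (18.16434097290039, 4.523136138916016), 68.96248626708984)
[[550.6  50.5 127. ]
 [554.5  40.7 127. ]
 [514.9  24.9 127. ]
 [511.   34.7 127. ]]
bar angle -2.6675601740626553
```

View pics/cmp.png

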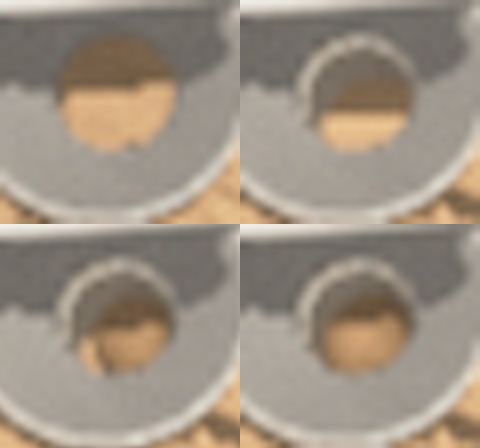

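View pics/knob.png

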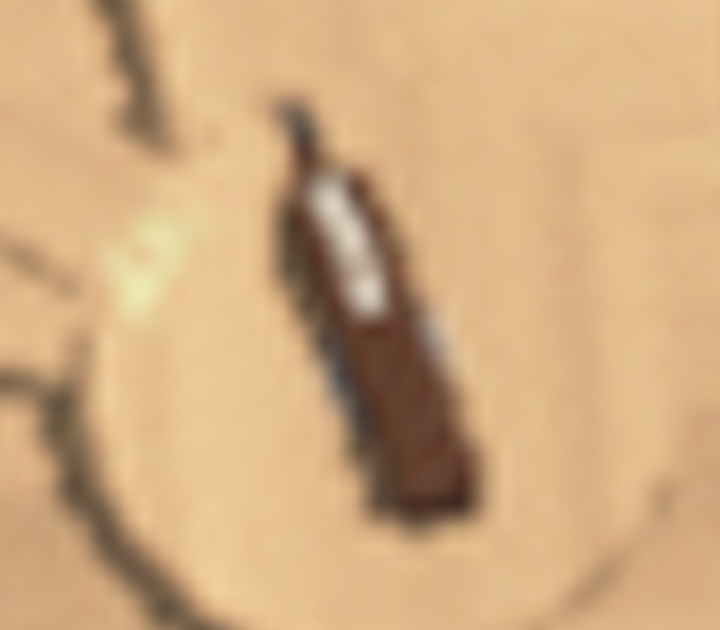

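```bash
python3 - <<'E'
from h import *
t=cap('top')
u=lambda x,y:[(( (x+.5)/3-.5+340)+.5)/6-.5+220, (((y+.5)/3-.5+290)+.5)/6-.5+140]
W=onz(t,[u(325,190),u(370,310)],127);d=W[0]-W[1];print('white line ang',np.arctan2(d[1],d[0]))
W=onz(t,[u(333,170),u(425,515)],127);d=W[0]-W[1];print('bar axis',np.arctan2(d[1],d[0]),'ctr',W.mean(0))
# edges of base for yaw: line fits at z=12 on original picture
im=cv2.imread('pics/t20f.png');hsv=cv2.cvtColor(im,cv2.COLOR_BGR2HSV)
g=im[:,:,1].astype(int)
def edge(cols,rows,axis):
    pts=[]
    if axis==0:
        for c in cols:
            s=g[rows[0]:rows[1],c];pts.append((c,rows[0]+.5+np.argmin(np.diff(s))))
    else:
        for r in cols:
            s=g[r,rows[0]:rows[1]];pts.append((rows[0]+.5+np.argmin(np.diff(s)),r))
    W=onz(t,pts,12);f=cv2.fitLine(W[:,:2].astype(np.float32),cv2.DIST_HUBER,0,.01,.01).ravel();return f
f=edge(range(218,315),(232,255),0);print('front edge',f, np.arctan(-f[0]/f[1]))
f=edge(range(185,235),(310,330),1);print('right edge',f,np.arctan(f[1]/f[0]))
E
```

```text
white line ang 0.3701787077442643
bar axis 0.2725603525439591 ctr [535.46719939  38.00938018 127.        ]
front edge [ 9.24622044e-02 -9.95716214e-01  4.58184540e+02  1.17493935e+02] 0.09259446
right edge [ 9.9564886e-01  9.3184695e-02  5.4382953e+02 -1.7596869e+01] 0.09332009
```

```bash
python3 -c "
from plant import close_job
print(close_job())"
```

```text
the job is handed in; nothing more can be done
None
```

I handed the job in at about 21.8 s. The knob is at the mark, both 28 mm balls are in the clear tube, and the arm is clear of the jig. The hand-in returned no verdict.

**What I did**
- I turned the knob about 43° clockwise to the mark.
- The rows can't tilt the hand, so I pushed it against the arm's outer reach limit, and it leaned about 17°. That grew to about 27° over later moves, so the hand could pass under the light bar.
- Both balls went into the funnel that way.

**Last checks**
- **Balls:** The top view shows a ball in the throat at about pixel (253.6, 185.3). I predicted (253.4, 185.2) for a second ball resting on the first. Both cups are empty and no ball is loose. The drill hides the tube in the scene view, so I never saw the lower ball directly with both in place.
- **Knob:** The pointer tip meets the mark. The gripper's angle and the white line put the gate at about +0.02 to +0.03 rad, within the 0.09 limit. Two cruder image fits of the bar disagreed, giving −0.08 and +0.12 rad. I set those aside because shadows and the bar's side faces spoil them.
- **Other things:** The bigger ball, glue bottle and sanding block look unmoved by eye; I did not measure them. Wrist force readings stayed below about 17 N.

**One doubt:** While I pushed at the reach limit, joint 3 read 0.036 to 0.038 rad, and its stated lower limit is 0.04. That may be tracking error or rounding, but it could count as passing the joint's range.

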